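# Make up a thrust-bearing kit in the spring magazine and sleeve stand

## Task

Gather the kit for one bearing unit: stand the two tall sleeves in the two sockets of the sleeve stand, and press the large thrust bearing into the spring magazine, each ring down until both latches snap over it. The press takes from the top and needs the large-bore housing washer first, so load the small-bore shaft washer at the bottom, the ball cage on it and the housing washer on top. Leave the smaller ball cage and the headed plug where they are; they are not part of this kit.

Things in the scene. Friction and masses are not known exactly. Their poses are not given: they have to be found in the camera images.
- magazine: Fixed spring magazine (mm): grey base 120x84x12, 4 steel rods at (+-22, +-22), flared tips (top 119), 2 black knobs. Origin under centre, z up; stack axis x=y=0, 1.5 play. Sprung follower top 84, sinks 52, pushes 3 to 8 N. Sprung latches at x=+-22..64 (top 100) yield to a ring pushed down (7 N), catch it once its upper face is under 85: push to 81. Fingers fit only at +-y (36 gap): close along y
- sleeve_stand: Aluminium block with two round sockets side by side on a grey foot plate 70 x 140 mm, fixed to the bench. Origin: centre of the underside on the bench, z up. Block 54 x 124 mm, upper face at z = 26 mm; sockets 31 mm wide at x = 0, y = +34 and y = -34 mm, floor at z = 8 mm, 3 mm chamfer at the mouth. Either sleeve goes in either socket.
- shaft_washer: Thrust bearing shaft washer: flat steel ring, 52 mm outside, SMALL bore 22 mm, 12 mm thick, about 150 g, lies flat. Origin: centre of the underside, z up.
- ball_cage: Ball-and-cage ring of the same bearing: brass ring 52 mm outside, bore 25 mm, with 10 steel balls, 12 mm high, about 110 g, lies flat. Origin: centre of the underside, z up.
- housing_washer: Thrust bearing housing washer: flat steel ring, 52 mm outside, LARGE bore 34 mm, 12 mm thick, about 120 g, lies flat. Origin: centre of the underside, z up.
- sleeve_1: Tall turned steel sleeve with grooves, 25 mm diameter, 56 mm high, about 90 g, stands upright. Origin: centre of the underside, z up.
- sleeve_2: A second sleeve, the same as sleeve_1.
- small_cage: Look-alike, stays where it is: ball-and-cage ring of a smaller bearing, 38 mm outside, bore 17 mm, 9 balls, 10 mm high. Origin: centre of the underside.
- plug: Look-alike, stays where it is: turned steel plug, 28 mm wide head on top of a narrower shank, 39 mm high, stands on its shank. Origin: centre of the underside.

How it is judged:
At the end, for the whole second after the job is handed in: Under the latches, from below: shaft washer, ball cage, housing washer (undersides 49, 61, 73 mm up, +-3; within 6 mm of the axis, flat). A sleeve upright at the bottom of each socket (within 8 mm). All at rest; small cage, plug within 30 mm of their places (z of shaft_washer in the frame of magazine between 0.046 and 0.052 m and horizontal distance between each of shaft_washer, ball_cage, housing_washer and magazine below 0.006 m and angle between each of shaft_washer, ball_cage, housing_washer's own z axis and vertical below 0.12 rad and z of ball_cage in the frame of magazine between 0.058 and 0.064 m and z of housing_washer in the frame of magazine between 0.07 and 0.076 m and ((x of sleeve_1 in the frame of sleeve_stand between -0.008 and 0.008 m and y of sleeve_1 in the frame of sleeve_stand between 0.026 and 0.042 m and z of sleeve_1 in the frame of sleeve_stand between 0.004 and 0.012 m and angle between each of sleeve_1, sleeve_2's own z axis and vertical below 0.2 rad and x of sleeve_2 in the frame of sleeve_stand between -0.008 and 0.008 m and y of sleeve_2 in the frame of sleeve_stand between -0.042 and -0.026 m and z of sleeve_2 in the frame of sleeve_stand between 0.004 and 0.012 m) or (x of sleeve_1 in the frame of sleeve_stand between -0.008 and 0.008 m and y of sleeve_1 in the frame of sleeve_stand between -0.042 and -0.026 m and z of sleeve_1 in the frame of sleeve_stand between 0.004 and 0.012 m and angle between each of sleeve_1, sleeve_2's own z axis and vertical below 0.2 rad and x of sleeve_2 in the frame of sleeve_stand between -0.008 and 0.008 m and y of sleeve_2 in the frame of sleeve_stand between 0.026 and 0.042 m and z of sleeve_2 in the frame of sleeve_stand between 0.004 and 0.012 m)) and linear speed of each of shaft_washer, ball_cage, housing_washer, sleeve_1, sleeve_2 below 0.02 m/s and distance of each of small_cage, plug from where it was at the start of the episode below 0.03 m); the robot touches nothing.
It fails at once if a look-alike is carried off or pushed well aside (50 mm) (distance of any of small_cage, plug from where it was at the start of the episode above 0.05 m).
It also fails if it takes over 120 s, if anything falls off the work surface, if the arm or the gripper's body presses on something with over 40 N, if the wrist force passes 120 N, or if a joint passes its speed limit or range.

## Robot

A 7-joint arm with a two-finger parallel gripper is mounted at the origin on a cart in front of the work surface, level with it; the furniture and walls round the work are solid. World frame = base frame: x ahead of the robot, y to its left, z up, the work surface at z = 0. Lengths are in m, angles in rad, forces in N, time in s.
With the tool pointing down it reaches from about 0.425 to 0.875 m from the base axis. Payload 8.4 kg.
Tool frame: the origin (TCP) lies at the very end of the fingers, on their centre line; the grasp point (between the pads) lies manip.pinch_z behind it (manip.pinch_z is the distance from the TCP to the grasp point, in m); z points along the fingers, y is the line along which they close (so a half turn about z gives the same grasp; the last joint's range is limited). The gripper opens to 87 mm and grips with 3 to 60 N. Pads are 19 mm wide; open, the fingers measure 117 mm over their backs; the gripper's body (75 mm by 190 mm) begins 51 mm behind the grasp point.
Start: joints at [1.039, 0.333, 0.04, 1.465, -0.013, 1.343, -0.059], TCP at [0.273, -0.59, 0.223] pointing down, gripper open.
Joint ranges: [-2.58, 2.58], [-0.38, 2.09], [-1.3, 1.39], [0.25, 2.4], [-1.5, 4.64], [0.08, 2.09], [-2.65, 2.65]. Speed limits (rad/s): [2.22, 2.22, 2.79, 2.79, 3.14, 3.14, 3.14].

## Interface

Orientations are given as a unit quaternion [x, y, z, w].
In Python, from bench import readout, vision, manip, silhouettes gives the robot as it stands. The module is installed in compiled form; this text tells all that it offers.
- The arm moves only by the shell command python3 -m creep 'ROWS' [FORCE]. ROWS is JSON, a list of rows, each an object with "grip": the closure, from 0 (fully open) to 1 (shut); "xyz": the shift along the tool's x, y, z in mm, a list of three; "turn": the turn about the tool's z in rad. A call has 1 to 5 rows; each row is the pose to reach, as a shift and turn from the pose commanded when the call began, along the tool's axes at that moment; what a row does not reach only later rows make up. A row lasts 1/12 s, in which the tool goes at most 41.7 mm and 7.16 degrees, less where a joint would pass 70% of its speed; a pose out of reach is approached as far as the arm can. A call with a gripper value outside its range is refused whole. The fingers move at their own pace and stop on an object; FORCE is the grip in N (left out, the last holds). Time passes only in rows, so rows that repeat a pose let the fingers close. It gives the time, the measured TCP pose, the force, the opening and the grip force at its end, in the units of the state.
- readout.state(): the state, without advancing time (a new reading comes with each control period).
- vision.snapshot(name): name is "scene" or "side" or "wrist"; returns a dict with "pixels" (480x640x3 uint8, blue, green, red), "depth" (480x640 float32, m along the optical axis (not along the pixel's ray), 0 where there is no reading), "camera_matrix" (3x3 intrinsics, pixels), "k1" (the pictures are not rectified: a ray, as slopes to the right and down, at radius r is drawn at 1 + k1 r^2 times it, then the intrinsics apply), "position" and "rotation" of the camera in the world; the wrist camera has in their place "mount" (4x4, takes a point from camera to tool coordinates, whose origin is the TCP and whose axes are the flange's). Camera axes: x right, y down, z forward; pixel columns grow to the right and rows downward; lengths in m; the calibration is good to about 2 mm. A picture is of the moment at which its call begins: read the wrist's pose just before it.
- manip.sign_off(): hands the job in; it is judged then, once.
Trained networks look in a picture, given as the dict that the camera call returned (one of the last four; its "shot" number tells which), for a name from the list of things; names that differ only in an ending like _2 or _b are one class to them, and where a whole thing is asked for, a point or a joint stands for the part that bears it (a point fixed in the world has none). Each returns a list of dicts, best first, with "conf" (0 to 1); they miss things now and then, are a little off and sometimes report something else, mostly with a low value. They report only what shows in the picture. A call takes as long as a camera call.
- silhouettes(picture, label): "pixels" (480x640 bool, what is visible of it) and "box" ([left, top, width, height] in pixels, round what is visible of it).
The state is a dict: "time_s": time; "joints": joint angles; "joint_velocities": joint speeds; "joint_efforts": joint torques, N m; "position": TCP position; "ee_rot": TCP orientation; "contact_force": force on the tool from outside, world axes, zero at the start; "ft_torque": the same for the moment, N m; "width": opening from 0.0 (shut) to 1.0 (fully open); "gripper_force": force on a finger pad.
Only numpy, scipy, OpenCV 4.12 (cv2) and the standard library are available. Lean on these libraries where they do the work, as an engineer would, in place of code of your own. Each camera call takes 0.05 s, during which the arm holds its last target. There are 200 camera calls.

## Working session

There is one attempt and no reset: what is moved stays moved. The work goes in short steps, Python scripts to look and compute and a shell command to move; the robot and the scene stay as the last step left them, time stands still between calls to the robot, and variables do not carry over. Pictures are saved under pics/ and viewed, at most 14 in all, crops included, and the job is handed in when it is done.

```bash
mkdir -p pics
cat > h.py <<'E'
import numpy as np, cv2
from scipy.spatial.transform import Rotation as R
from bench import readout, vision, manip, silhouettes
def cam(p, st=None):
    if 'mount' in p:
        T=np.eye(4);T[:3,:3]=R.from_quat(st['ee_rot']).as_matrix();T[:3,3]=st['position']
        M=T@np.array(p['mount']);return M[:3,:3],M[:3,3]
    r=np.array(p['rotation'])
    r=r if r.shape==(3,3) else R.from_quat(r).as_matrix()
    return r,np.array(p['position'])
def pts(p,mask,st=None):
    Rm,t=cam(p,st);K=np.array(p['camera_matrix']);v,u=np.nonzero(mask&(p['depth']>0));z=p['depth'][v,u]
    uv=np.stack([u,v],1).astype(float)[:,None]
    xy=cv2.undistortPoints(uv,K,np.array([p['k1'],0,0,0.]))[:,0] if len(u) else np.zeros((0,2))
    return np.c_[xy*z[:,None],z]@Rm.T+t
def snap(n):
    st=readout.state();return vision.snapshot(n),st
E
cat > look.py <<'E'
from h import *
s=readout.state();print({k:np.round(v,3) for k,v in s.items()},manip.pinch_z)
for c in ['scene','side']:
    p,st=snap(c);cv2.imwrite(f'pics/{c}0.png',p['pixels'])
    print(c,p['k1'],np.round(p['position'],3))
    for n in ['magazine','sleeve_stand','shaft_washer','ball_cage','housing_washer','sleeve_1','small_cage','plug']:
        for d in silhouettes(p,n):
            P=pts(p,d['pixels'],st)
            if len(P)>5:
                zt=np.percentile(P[:,2],95);T=P[P[:,2]>zt-.006]
                print(n,round(d['conf'],2),d['box'],'ztop',zt.round(3),'mid',((T[:,:2].min(0)+T[:,:2].max(0))/2).round(3),'ext',np.ptp(T[:,:2],axis=0).round(3))
E
python3 look.py
```

```text
{'time_s': np.float64(0.0), 'joints': array([ 1.039,  0.334,  0.04 ,  1.466, -0.013,  1.343, -0.058]), 'joint_velocities': array([ 0.   , -0.   , -0.002, -0.   , -0.001,  0.001,  0.001]), 'joint_efforts': array([ 1.0000e-03, -6.5637e+01,  1.3350e+00, -4.0381e+01, -6.0000e-02,
        4.5000e-02,  0.0000e+00]), 'position': array([ 0.272, -0.59 ,  0.222]), 'ee_rot': array([ 0.977,  0.215, -0.   , -0.001]), 'contact_force': array([-0.528, -0.416,  0.19 ]), 'ft_torque': array([-0.017, -0.028,  0.044]), 'gripper_force': np.float64(0.0), 'width': np.float64(0.998)} 0.0187
scene -0.028269430933915866 [0.072 0.59  0.726]
magazine 0.77 [188.1, 300.5, 91.5, 90.1] ztop 0.108 mid [0.412 0.314] ext [0.191 0.136]
sleeve_stand 0.96 [368.5, 156.8, 64.4, 51.7] ztop 0.029 mid [ 0.495 -0.258] ext [0.059 0.13 ]
ball_cage 0.85 [304.3, 290.9, 29.9, 25.9] ztop 0.013 mid [0.438 0.1  ] ext [0.051 0.052]
ball_cage 0.27 [188.0, 300.9, 93.3, 89.8] ztop 0.107 mid [0.421 0.313] ext [0.177 0.136]
housing_washer 0.73 [373.4, 218.3, 19.4, 23.4] ztop 0.015 mid [ 0.446 -0.11 ] ext [0.051 0.052]
sleeve_1 0.9 [343.1, 24
[... 489 characters left out ...]
, 159.2, 31.3, 40.9] ztop 0.028 mid [ 0.492 -0.258] ext [0.054 0.13 ]
shaft_washer 0.46 [263.8, 241.7, 28.7, 15.0] ztop 0.013 mid [ 0.607 -0.021] ext [0.051 0.028]
ball_cage 0.71 [353.8, 284.6, 25.1, 23.2] ztop 0.012 mid [0.438 0.101] ext [0.049 0.053]
housing_washer 0.78 [343.1, 211.9, 25.8, 20.8] ztop 0.013 mid [ 0.445 -0.11 ] ext [0.051 0.052]
sleeve_1 0.84 [356.7, 233.4, 11.4, 31.3] ztop 0.056 mid [ 0.439 -0.   ] ext [0.023 0.026]
sleeve_1 0.71 [310.8, 212.2, 7.5, 27.5] ztop 0.056 mid [ 0.53  -0.072] ext [0.022 0.027]
small_cage 0.7 [314.5, 259.6, 20.7, 23.6] ztop 0.01 mid [0.513 0.036] ext [0.034 0.039]
plug 0.45 [269.2, 200.2, 13.8, 17.4] ztop 0.04 mid [ 0.612 -0.126] ext [0.023 0.026]
```

View pics/scene0.png

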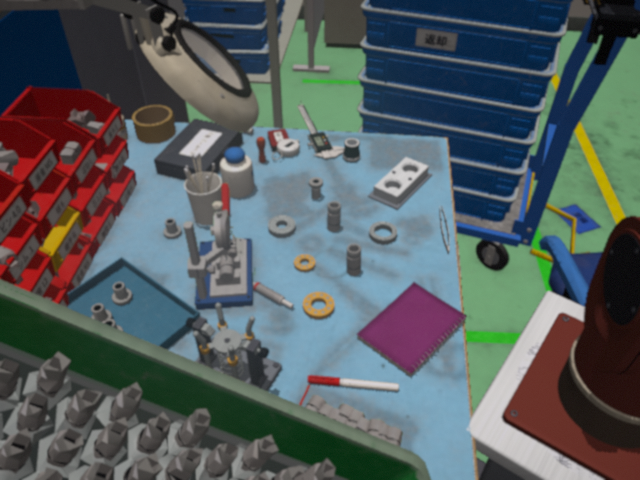

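View pics/side0.png

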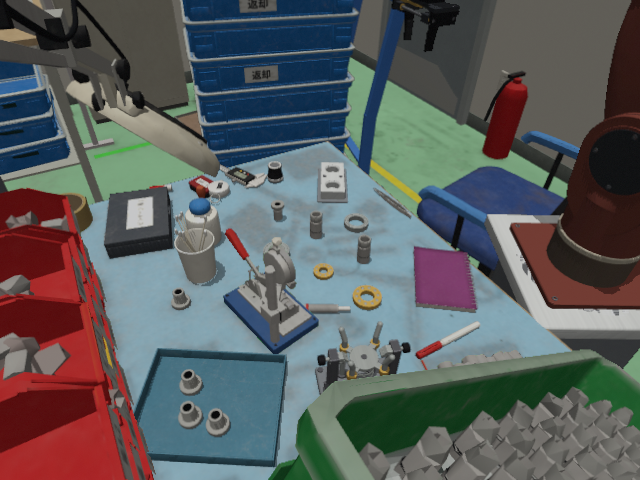

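The scene view shows the stand at (400,182), housing washer (383,232), shaft washer (282,226), sleeves (334,216) and (354,260), small cage (305,262), ball cage (319,304), plug (316,188) and magazine (235,345). There is an arbor press at (225,265), a green bin beside the magazine, and a magnifier lamp overhead. In the side view the press lever hides part of the shaft washer.

```bash
cat > map.py <<'E'
from h import *
H=np.zeros((200,240));allP=[]
for c in ['scene','side']:
    p,st=snap(c);P=pts(p,np.ones((480,640),bool));allP.append(P)
    if c=='scene':
        m=np.zeros((480,640),bool);m[210:240,265:300]=1
        Q=pts(p,m);Q=Q[(Q[:,2]>.009)&(Q[:,2]<.018)];print('shaft',(Q[:,:2].min(0)+Q[:,:2].max(0))/2,np.ptp(Q,axis=0))
P=np.vstack(allP)
# 5mm grid x .2...1.0, y -.5...7
i=((P[:,0]-.1)/.005).astype(int);j=((P[:,1]+.5)/.005).astype(int)
ok=(i>=0)&(i<200)&(j>=0)&(j<240)&(P[:,2]<1)
np.maximum.at(H,(i[ok],j[ok]),P[ok,2])
print('max height per 4cm cell (cm): rows x, cols y')
B=H[:184,:240].reshape(23,8,30,8).max((1,3))*100
print('y   ',*['%3d'%(-50+4*k) for k in range(30)])
for r in range(23):print('x%3d'%(10+4*r),*['%3d'%b for b in B[r]])
for c,P in zip('ab',allP):
    M=P[(abs(P[:,0]-.42)<.12)&(abs(P[:,1]-.31)<.09)]
    for lo,hi in [(.112,.125),(.08,.088),(.008,.015),(.094,.103)]:
        q=M[(M[:,2]>lo)&(M[:,2]<hi)]
        g=cv2.dilate(np.histogram2d(q[:,0],q[:,1],bins=[120,90],range=[[.30,.54],[.22,.40]])[0].astype(np.uint8).clip(0,1),np.ones((3,3)))
        n,l,s,ce=cv2.connectedComponentsWithStats(g)
        print(c,lo,[(round(.30+ce[k][1]*.002,3),round(.22+ce[k][0]*.002,3),s[k][2:5].tolist()) for k in range(1,n) if s[k][4]>12])
    S=P[(abs(P[:,0]-.494)<.06)&(abs(P[:,1]+.258)<.1)&(P[:,2]>.022)&(P[:,2]<.032)]
    print('stand',cv2.minAreaRect((S[:,:2]*1000).astype(np.float32)),np.median(S[:,2]))
p,_=snap('side');cv2.imwrite('pics/mag.png',cv2.resize(p['pixels'][290:410,290:430],None,fx=5,fy=5))
E
python3 map.py
```

```text
shaft [ 0.60822883 -0.01298276] [0.05270673 0.05349086 0.00844607]
max height per 4cm cell (cm): rows x, cols y
y    -50 -46 -42 -38 -34 -30 -26 -22 -18 -14 -10  -6  -2   2   6  10  14  18  22  26  30  34  38  42  46  50  54  58  62  66
x 10   0   0   0   0   0   0   0   0   0   1   1   1   1   1   1   1   0   0   0   0  11  11   0   0   0   0   0   0   0   0
x 14   0   0   0   0   0   0   0   0   0   0   0   0   0   0   0   0   0   0   0  13  13  11  13   0   0   0   0   0   0   0
x 18   0   0   0   0   0   0   0   0   0   0   0   0   0   0   0   0   0   2   2  13  16  14  15  16  16   0   0   0   0   0
x 22  33   0   0   0   0   0   0   0   0   0   0   1   1   1   1   1   1   0   2   0  18  18  17  18  18   0   0   0   0   0
x 26  33   0   0   0   0   0   0   0   0   0   0   1   1   1   1   1   1   1   2   2  18  21  19  20  22   0   0   0   0   0
x 30   0   0   0   0   0   0   0   0   1   1   0   1   1   1   1   1   0   1   2   2   0  23  24  22  24  24   0   0   0   0
x 34   0   0   0   0   0   0   1   1   1   0   0   0   1   1   1   1   0   1   2   0   0   0  27  27  26  27  28 
[... 3430 characters left out ...]
oat64(0.223), [5, 10, 39]), (np.float64(0.424), np.float64(0.233), [10, 9, 62]), (np.float64(0.446), np.float64(0.258), [12, 20, 165]), (np.float64(0.484), np.float64(0.256), [18, 12, 145]), (np.float64(0.517), np.float64(0.267), [26, 12, 227])]
b 0.094 [(np.float64(0.417), np.float64(0.269), [14, 21, 212]), (np.float64(0.434), np.float64(0.298), [5, 7, 30]), (np.float64(0.443), np.float64(0.253), [6, 6, 33]), (np.float64(0.479), np.float64(0.307), [5, 6, 26]), (np.float64(0.488), np.float64(0.262), [5, 7, 31]), (np.float64(0.505), np.float64(0.287), [13, 21, 205])]
stand ((492.5232849121094, -257.6680908203125), (130.51345825195312, 53.71295928955078), 89.67817687988281) 0.02607779213300726
```

View pics/mag.png

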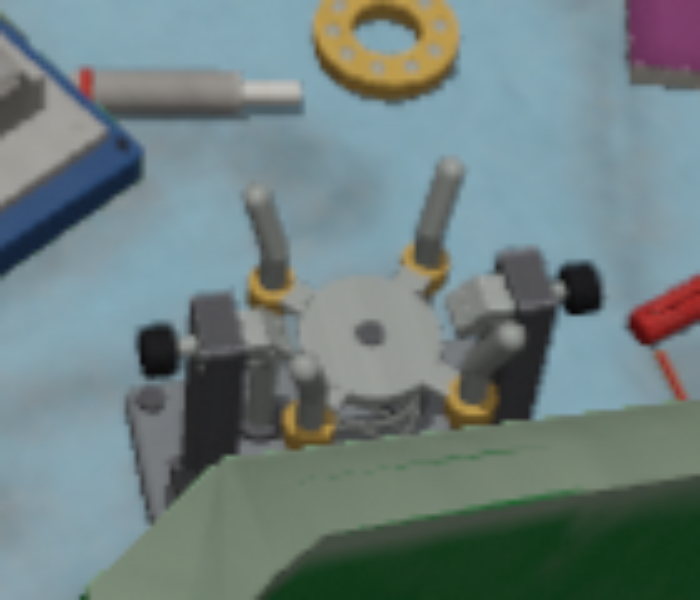

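The crop shows the four rod tips and the two latch posts with black knobs (at about (215,350) and (525,280)). Fitting them puts the magazine centre near (0.461, 0.278) with a yaw of about 0.19. Next I check clearance around the shaft washer, which is close to the press.

```bash
cat > clr.py <<'E'
from h import *
P=np.vstack([pts(snap(c)[0],np.ones((480,640),bool)) for c in ['scene','side']])
np.save('cloud.npy',P)
def clear(c,name):
    # signed clearance of closing-direction angles: body 190x75 z>.07, fingers 117x24 z<.07
    Q=P[(np.hypot(*(P[:,:2]-c).T)<.25)&(P[:,2]<.35)]
    Q=Q[(np.hypot(*(Q[:,:2]-c).T)>.03)]
    out=[]
    for a in np.arange(0,180,15):
        d=np.deg2rad(a);u=np.abs((Q[:,:2]-c)@[np.cos(d),np.sin(d)]);v=np.abs((Q[:,:2]-c)@[-np.sin(d),np.cos(d)])
        def cl(m,hx,hy):
            q=np.maximum(u[m]-hx,v[m]-hy);return int(1000*q.min()) if m.any() else 99
        out.append((int(a),cl(Q[:,2]>.068,.095,.0375),cl((Q[:,2]>.012)&(Q[:,2]<.07),.0585,.012)))
    print(name,out)
clear(np.array([.608,-.013]),'shaft');clear(np.array([.438,.1]),'cage');clear(np.array([.4455,-.11]),'housing')
clear(np.array([.439,0]),'slA');clear(np.array([.53,-.0725]),'slB')
Q=P[(P[:,2]<.4)];H=np.zeros((20,26))
i=((Q[:,0]-.52)/.01).astype(int);j=((Q[:,1]+.12)/.01).astype(int);ok=(Q[:,0]>.52)&(Q[:,1]>-.12)&(i<20)&(j<26)
np.maximum.at(H,(i[ok],j[ok]),Q[ok,2])
print('y    ',*['%2d'%(k-12) for k in range(26)])
for r in range(20):print('x',52+r,' ',*['%2d'%(100*h) for h in H[r]])
E
python3 clr.py
```

```text
shaft [(0, -4, 24), (15, -8, 21), (30, -12, 26), (45, -10, 26), (60, -12, 11), (75, -9, 10), (90, -2, 9), (105, 5, 13), (120, 19, 26), (135, 1, 25), (150, -7, 29), (165, -7, 27)]
cage [(0, 26, 10), (15, 34, 0), (30, 34, -8), (45, 25, -11), (60, 31, 0), (75, 44, 10), (90, 48, 19), (105, 43, 25), (120, 34, 24), (135, 50, 22), (150, 60, 21), (165, 31, 19)]
housing [(0, 99, 17), (15, 99, 20), (30, 99, 20), (45, 99, 17), (60, 99, 29), (75, 99, 30), (90, 99, 23), (105, 99, 27), (120, 99, 24), (135, 99, 24), (150, 99, 32), (165, 99, 30)]
slA [(0, 81, 14), (15, 67, 9), (30, 83, 10), (45, 95, 10), (60, 78, 17), (75, 70, 15), (90, 82, 18), (105, 117, 15), (120, 114, 17), (135, 134, 33), (150, 118, 31), (165, 87, 26)]
slB [(0, 73, 8), (15, 60, 6), (30, 59, 7), (45, 53, 8), (60, 71, 11), (75, 60, 22), (90, 67, 34), (105, 78, 35), (120, 98, 21), (135, 80, 23), (150, 56, 25), (165, 55, 19)]
y     -12 -11 -10 -9 -8 -7 -6 -5 -4 -3 -2 -1  0  1  2  3  4  5  6  7  8  9 10 11 12 13
x 52    0  0  0  5  5  5  5  0  0  0  0  0  0  1  1  1  1  1  0  0  0  0  0  0  1  1
x 53    0  0  0  5  5  5  3  0  0  0  
[... 876 characters left out ...]
 3  8  7  7  6  3  3
x 64    0  0  0  0  0  0  0  0  0  0  0  0  0  0  0  0  0  0  9  9  9  8  7  3  3  2
x 65    0  0  0  0  0  0  0  0  0  0  0  0  0  0  0  0  0 10 10  9  9  3  3  3  2  2
x 66    0  0  0  0  0  0  0  0  0  0  0  0  0  0  0  0 10 11 10  9  0  2  3  3  2  2
x 67    0  0  0  0  0  0  0  0  0  0  0  0  0  0  0  0 11 11 10  0  0  2  2  2  2  2
x 68    0  0  0  0  0  0  0  0  0  0  0  0  0  0  0  0 11 11  0  0  0  0  0  2  2  0
x 69    0  0  0  0  0  0  0  0 19 20 21  0  0  0  0  0  0  0  0  0  0  0  0  2  0  0
x 70    0  0  0  0  0 18 20 20 21 22 23 23 23 23  0  7  8  8  0  0  0  0  0  0  0  0
x 71    0  0 16 18 19 20 21 22 22 23 24 24 25 25 25 24 11 11  8  0  0  0  0  0  0  0
```

```bash
cat >> h.py <<'E'
def where(st=None):
    st=st or readout.state();m=R.from_quat(st['ee_rot']).as_matrix()
    return np.array(st['position']),np.arctan2(m[1,0],m[0,0]),m
def goto(x,y,z,yaw=None,tag=''):
    p,a,m=where();d=m.T@(np.array([x,y,z])-p)*1000
    t=0 if yaw is None else (a-yaw+np.pi/2)%np.pi-np.pi/2
    print(tag,'shift',d.round(1),'turn',round(t,3),'| now',p.round(4),'yaw',round(a,3),'t',round(readout.state()['time_s'],1))
E
python3 -c "
from h import *
goto(.608,-.10,.16,.5);goto(.608,-.013,.16,.5)"
```

```text
shift [ 510.  -304.3   62.6] turn -0.067 | now [ 0.2726 -0.5901  0.2226] yaw 0.433 t 1.1
 shift [ 546.5 -383.2   62.6] turn -0.067 | now [ 0.2726 -0.5901  0.2226] yaw 0.433 t 1.1
```

```bash
G='"grip":0'; 
python3 -m creep '[{"grip":0,"xyz":[170,-102,15],"turn":0},{"grip":0,"xyz":[170,-102,15],"turn":0},{"grip":0,"xyz":[170,-102,15],"turn":0},{"grip":0,"xyz":[170,-102,15],"turn":0},{"grip":0,"xyz":[170,-102,15],"turn":0}]'
python3 -m creep '[{"grip":0,"xyz":[170,-102,15],"turn":0},{"grip":0,"xyz":[170,-102,15],"turn":0},{"grip":0,"xyz":[170,-102,15],"turn":0},{"grip":0,"xyz":[170,-102,15],"turn":0},{"grip":0,"xyz":[170,-102,15],"turn":0}]'
python3 -m creep '[{"grip":0,"xyz":[170,-102,15],"turn":-0.067},{"grip":0,"xyz":[170,-102,15],"turn":-0.067},{"grip":0,"xyz":[170,-102,15],"turn":-0.067},{"grip":0,"xyz":[170,-102,15],"turn":-0.067},{"grip":0,"xyz":[170,-102,15],"turn":-0.067}]'
python3 -c "
from h import *
p,a,m=where();print(p,a)
goto(.608,-.013,.16,.5)"
```

```text
time_s: 1.57
position: [0.3862, -0.4229, 0.2075]
ee_rot: [0.976, 0.216, 0.0, -0.0]
contact_force: [1.2, -0.6, -0.1]
width: 1.0
gripper_force: 0.0
time_s: 1.98
position: [0.4974, -0.2587, 0.1927]
ee_rot: [0.976, 0.216, 0.0, -0.0]
contact_force: [0.4, -0.3, 0.1]
width: 1.001
gripper_force: 0.0
time_s: 2.4
position: [0.6086, -0.0947, 0.1775]
ee_rot: [0.969, 0.248, 0.0, -0.0]
contact_force: [0.7, 0.1, 0.5]
width: 1.002
gripper_force: 0.0
[ 0.60864654 -0.09466776  0.17753033] 0.50188668930642
 shift [ 38.7 -71.9  17.6] turn 0.002 | now [ 0.6086 -0.0947  0.1775] yaw 0.502 t 2.4
```

```bash
python3 -m creep '[{"grip":0,"xyz":[39,-72,17],"turn":0},{"grip":0,"xyz":[39,-72,17],"turn":0},{"grip":0,"xyz":[39,-72,17],"turn":0},{"grip":0,"xyz":[39,-72,17],"turn":0}]' | head -2
cat > wr.py <<'E'
from h import *
import sys
p,st=snap('wrist');cv2.imwrite(f'pics/{sys.argv[1]}.png',p['pixels'])
for n in sys.argv[2:]:
    for d in silhouettes(p,n)[:4]:
        P=pts(p,d['pixels'],st)
        if len(P)<20: continue
        zt=np.percentile(P[:,2],95);T=P[P[:,2]>zt-.006]
        print(n,round(d['conf'],2),'ztop',zt.round(3),'mid',((T[:,:2].min(0)+T[:,:2].max(0))/2).round(4),'ext',np.ptp(T[:,:2],axis=0).round(3))
E
python3 wr.py w1 shaft_washer housing_washer; python3 -c "
from h import *
goto(.608,-.013,.003,.5)"
```

```text
time_s: 2.73
position: [0.6066, -0.0128, 0.1601]
shaft_washer 0.9 ztop 0.012 mid [ 0.6065 -0.0134] ext [0.051 0.051]
shaft_washer 0.17 ztop 0.055 mid [ 0.5259 -0.0761] ext [0.015 0.019]
housing_washer 0.7 ztop 0.011 mid [ 0.4634 -0.0999] ext [0.016 0.026]
 shift [  3.3  -4.3 157.8] turn -0.002 | now [ 0.6071 -0.0182  0.1608] yaw 0.498 t 2.9
```

View pics/w1.png

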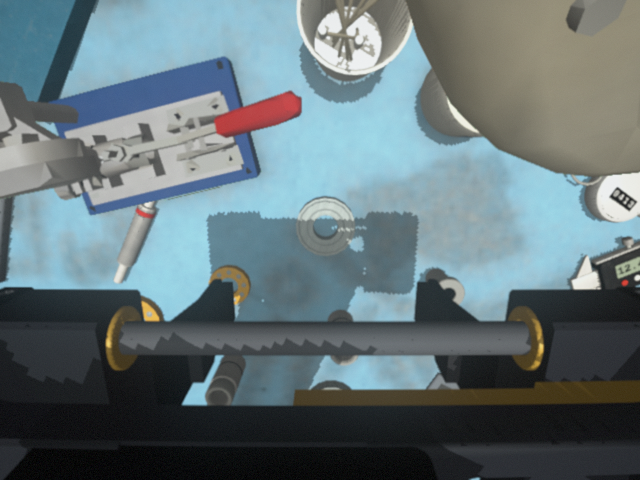

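The wrist view shows the washer at (325,227), the press on the left and the lamp head at upper right. The TCP reading moved 5 mm after the move, so I check whether something is being touched.

```bash
python3 -c "
from h import *
s=readout.state();print(np.round(s['contact_force'],2),np.round(s['ft_torque'],2),np.round(s['joints'],3))
goto(.6065,-.0134,.06,.5)"
python3 -m creep '[{"grip":0,"xyz":[0,0,0],"turn":0},{"grip":0,"xyz":[0,0,0],"turn":0}]'
```

```text
[-0.08 -0.56  0.89] [-0.02 -0.02 -0.01] [ 0.256  0.312 -0.366  1.637  0.118  1.214 -1.208]
 shift [  1.8  -4.6 100.8] turn -0.002 | now [ 0.6071 -0.0182  0.1608] yaw 0.498 t 2.9
time_s: 3.05
position: [0.6071, -0.0182, 0.1608]
ee_rot: [0.969, 0.246, 0.0, 0.0]
contact_force: [-0.2, -0.1, -0.9]
width: 0.998
gripper_force: 0.0
```

```bash
python3 -m creep '[{"grip":0,"xyz":[1,-5,60],"turn":0},{"grip":0,"xyz":[1,-5,100],"turn":0},{"grip":0,"xyz":[1,-5,120],"turn":0},{"grip":0,"xyz":[1,-5,120],"turn":0},{"grip":0,"xyz":[1,-5,120],"turn":0}]'
python3 wr.py w2 shaft_washer; python3 -c "
from h import *
goto(.6065,-.0134,.003,.5)"
```

```text
time_s: 3.47
position: [0.6042, -0.0123, 0.0397]
ee_rot: [0.969, 0.247, -0.002, -0.001]
contact_force: [-0.2, -0.3, 2.6]
width: 1.0
gripper_force: 0.0
shaft_washer 0.56 ztop 0.012 mid [ 0.6064 -0.0134] ext [0.052 0.051]
 shift [-1.4  0.9 40.1] turn -0.001 | now [ 0.6072 -0.012   0.0431] yaw 0.499 t 3.6
```

```bash
python3 -m creep '[{"grip":0,"xyz":[-1,1,20],"turn":0},{"grip":0,"xyz":[-1,1,30],"turn":0},{"grip":0,"xyz":[-1,1,36],"turn":0},{"grip":0,"xyz":[-1,1,39],"turn":0},{"grip":0,"xyz":[-1,1,39],"turn":0}]' 45
python3 -m creep '[{"grip":1,"xyz":[0,0,0],"turn":0},{"grip":1,"xyz":[0,0,0],"turn":0},{"grip":1,"xyz":[0,0,0],"turn":0},{"grip":1,"xyz":[0,0,0],"turn":0},{"grip":1,"xyz":[0,0,0],"turn":0}]' 45
python3 -m creep '[{"grip":1,"xyz":[0,0,0],"turn":0},{"grip":1,"xyz":[0,0,0],"turn":0},{"grip":1,"xyz":[0,0,0],"turn":0},{"grip":1,"xyz":[0,0,0],"turn":0},{"grip":1,"xyz":[0,0,0],"turn":0}]' 45
```

```text
time_s: 3.98
position: [0.6052, -0.013, 0.0019]
ee_rot: [0.969, 0.247, 0.0, 0.0]
contact_force: [-0.3, -0.2, 0.4]
width: 0.998
gripper_force: 0.0
time_s: 4.4
position: [0.6052, -0.013, 0.0019]
ee_rot: [0.969, 0.247, 0.0, 0.0]
contact_force: [1.3, 0.7, 0.0]
width: 0.703
gripper_force: 0.0
time_s: 4.82
position: [0.6052, -0.0131, 0.0017]
ee_rot: [0.969, 0.247, 0.0, 0.0]
contact_force: [-0.4, -1.5, 1.8]
width: 0.581
gripper_force: 45.0
```

```bash
python3 -m creep '[{"grip":1,"xyz":[0,0,-20],"turn":0},{"grip":1,"xyz":[0,0,-60],"turn":0},{"grip":1,"xyz":[0,0,-100],"turn":0},{"grip":1,"xyz":[0,0,-140],"turn":0},{"grip":1,"xyz":[-50,0,-160],"turn":0}]'
python3 -m creep '[{"grip":1,"xyz":[-20,-20,-40],"turn":0},{"grip":1,"xyz":[-20,-20,-70],"turn":0},{"grip":1,"xyz":[-20,-20,-70],"turn":0},{"grip":1,"xyz":[-20,-20,-70],"turn":0}]'
python3 -c "
from h import *
goto(.43,.23,.235,.19)"
```

```text
time_s: 5.23
position: [0.5771, -0.027, 0.163]
ee_rot: [0.968, 0.25, 0.005, -0.0]
contact_force: [-0.2, 0.2, -1.1]
width: 0.58
gripper_force: 45.0
time_s: 5.57
position: [0.5447, -0.0234, 0.2293]
ee_rot: [0.969, 0.247, 0.002, 0.001]
contact_force: [0.1, -0.3, -2.3]
width: 0.581
gripper_force: 45.0
 shift [  20.8 -277.4   -6.4] turn 0.31 | now [ 0.5447 -0.0234  0.2293] yaw 0.5 t 5.6
```

```bash
python3 -m creep '[{"grip":1,"xyz":[15,-190,-6],"turn":0.1},{"grip":1,"xyz":[15,-190,-6],"turn":0.2},{"grip":1,"xyz":[15,-190,-6],"turn":0.31},{"grip":1,"xyz":[15,-190,-6],"turn":0.31},{"grip":1,"xyz":[15,-190,-6],"turn":0.31}]'
python3 -m creep '[{"grip":1,"xyz":[0,0,0],"turn":0},{"grip":1,"xyz":[0,0,0],"turn":0}]'
python3 -c "
from h import *
goto(.461,.278,.22,.19)"
python3 wr.py w3 magazine
```

```text
time_s: 5.98
position: [0.4632, 0.1547, 0.2317]
ee_rot: [0.995, 0.097, -0.001, -0.0]
contact_force: [0.2, 1.0, -1.7]
width: 0.579
gripper_force: 45.0
time_s: 6.15
position: [0.4649, 0.1518, 0.2317]
ee_rot: [0.995, 0.097, -0.001, 0.0]
contact_force: [0.4, -1.0, -1.6]
width: 0.579
gripper_force: 45.0
 shift [  20.4 -124.6   11.7] turn 0.003 | now [0.4649 0.1518 0.2317] yaw 0.193 t 6.2
magazine 0.95 ztop 0.107 mid [0.459  0.2786] ext [0.089 0.071]
```

View pics/w3.png

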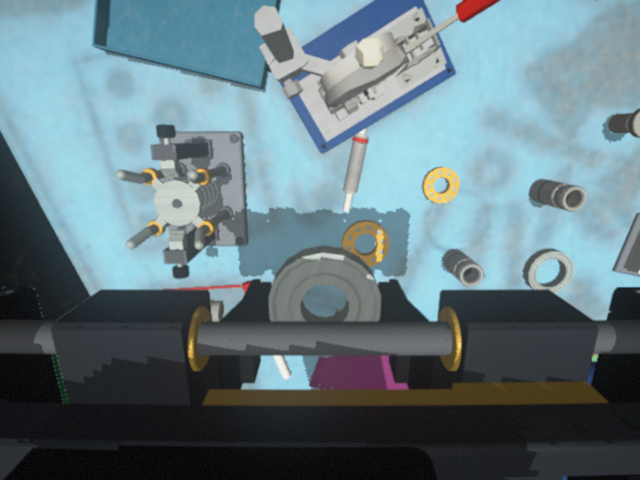

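The wrist view shows the held ring at (325,290) and the magazine at (180,200) with all four rods, so I fit both from its depth.

```bash
cat > fitmag.py <<'E'
from h import *
import sys
p,st=snap('wrist')
P=pts(p,np.ones((480,640),bool),st);pos,a,m=where(st)
M=P[(abs(P[:,0]-.461)<.09)&(abs(P[:,1]-.278)<.075)]
for lo,hi in [(.114,.125),(.080,.088),(.094,.103)]:
    q=M[(M[:,2]>lo)&(M[:,2]<hi)]
    g=cv2.dilate(np.histogram2d(q[:,0],q[:,1],bins=[120,90],range=[[.34,.58],[.19,.37]])[0].astype(np.uint8).clip(0,1),np.ones((3,3)))
    n,l,s,ce=cv2.connectedComponentsWithStats(g)
    print(lo,[(round(.341+ce[k][1]*.002,4),round(.191+ce[k][0]*.002,4),s[k][2:5].tolist()) for k in range(1,n) if s[k][4]>12])
L=(P-pos)@m  # tool coords
q=L[(abs(L[:,2])<.03)&(abs(L[:,0])<.035)&(abs(L[:,1])<.027)]
print('held: n',len(q),'min',q.min(0).round(4),'max',q.max(0).round(4))
t=q[(q[:,2]<np.percentile(q[:,2],5)+.004)];print('top face',np.percentile(t,[0,5,50,95,100],axis=0).round(4).tolist())
E
python3 fitmag.py
```

```text
0.114 [(np.float64(0.4293), np.float64(0.2996), [7, 7, 42]), (np.float64(0.4395), np.float64(0.247), [7, 7, 41]), (np.float64(0.483), np.float64(0.3095), [7, 7, 43]), (np.float64(0.4931), np.float64(0.2571), [7, 7, 44])]
0.08 [(np.float64(0.4614), np.float64(0.2774), [36, 63, 897])]
0.094 [(np.float64(0.4162), np.float64(0.2703), [13, 21, 216]), (np.float64(0.4358), np.float64(0.2962), [7, 7, 37]), (np.float64(0.4447), np.float64(0.2521), [8, 5, 35]), (np.float64(0.4793), np.float64(0.3037), [6, 7, 36]), (np.float64(0.4858), np.float64(0.2597), [6, 6, 30]), (np.float64(0.5051), np.float64(0.2871), [14, 21, 229])]
held: n 6752 min [-0.0248 -0.027  -0.0299] max [0.027  0.027  0.0035]
top face [[-0.0032, -0.027, -0.0299], [-0.0005, -0.0264, -0.0286], [0.0062, -0.0247, -0.0221], [0.0091, 0.0266, -0.0146], [0.0096, 0.027, -0.0138]]
```

```bash
python3 -c "
from h import *
P=np.load('cloud.npy');P=P[(P[:,2]>.13)&(P[:,2]<.6)&(np.hypot(P[:,0]-.461,P[:,1]-.278)<.3)]
a=.186;d=P[:,:2]-[.461,.278];u=np.abs(d@[np.cos(a),np.sin(a)])-.0375;v=np.abs(d@[-np.sin(a),np.cos(a)])-.095
c=np.maximum(u,v);i=np.argsort(c)[:400:80];print(np.c_[P[i],c[i]].round(3))
goto(.4603,.2781,.145,.186);goto(.4603,.2781,.0705,.186)"
```

```text
[[0.559 0.167 0.136 0.039]
 [0.358 0.395 0.248 0.042]
 [0.368 0.401 0.255 0.044]
 [0.363 0.402 0.254 0.045]
 [0.568 0.161 0.152 0.046]]
 shift [  18.5 -127.8   87. ] turn 0.002 | now [0.4662 0.1491 0.232 ] yaw 0.188 t 6.3
 shift [  18.6 -127.8  161.5] turn 0.002 | now [0.4662 0.1491 0.232 ] yaw 0.188 t 6.3
```

```bash
python3 -m creep '[{"grip":1,"xyz":[18,-128,10],"turn":0},{"grip":1,"xyz":[18,-128,40],"turn":0},{"grip":1,"xyz":[18,-128,80],"turn":0},{"grip":1,"xyz":[18,-128,84],"turn":0},{"grip":1,"xyz":[18,-128,84],"turn":0}]'
python3 -m creep '[{"grip":1,"xyz":[0,0,0],"turn":0},{"grip":1,"xyz":[0,0,0],"turn":0},{"grip":1,"xyz":[0,0,0],"turn":0},{"grip":1,"xyz":[0,0,0],"turn":0}]'
python3 -c "
from h import *
goto(.4603,.2781,.0705,.186)"; python3 fitmag.py
```

```text
time_s: 6.72
position: [0.4559, 0.2815, 0.1425]
ee_rot: [0.995, 0.096, -0.004, 0.0]
contact_force: [-2.0, -1.3, -2.7]
width: 0.58
gripper_force: 45.0
time_s: 7.05
position: [0.461, 0.2785, 0.1503]
ee_rot: [0.996, 0.094, 0.001, -0.0]
contact_force: [0.5, 0.7, -1.2]
width: 0.58
gripper_force: 45.0
 shift [-0.9  0.2 79.8] turn 0.001 | now [0.461  0.2785 0.1503] yaw 0.187 t 7.0
0.114 [(np.float64(0.483), np.float64(0.3107), [7, 7, 45]), (np.float64(0.4928), np.float64(0.2573), [7, 7, 45])]
0.08 [(np.float64(0.4244), np.float64(0.2636), [5, 6, 25]), (np.float64(0.4212), np.float64(0.2789), [5, 5, 20]), (np.float64(0.4383), np.float64(0.2743), [9, 5, 38]), (np.float64(0.4766), np.float64(0.2824), [31, 21, 343]), (np.float64(0.5088), np.float64(0.2879), [12, 5, 40])]
0.094 [(np.float64(0.4293), np.float64(0.2727), [9, 9, 70]), (np.float64(0.4795), np.float64(0.3036), [6, 7, 35]), (np.float64(0.4872), np.float64(0.2627), [5, 7, 32]), (np.float64(0.5058), np.float64(0.2875), [13, 22, 223])]
held: n 6748 min [-0.0248 -0.027  -0.03  ] max [0.027  0.027  0.0029]
top face [[-0.0032, -0.027, -0.03], [-0.0002, -0.0264, -0.0287], [0.0065, -0.0248, -0.0222], [0.0092, 0.0266, -0.0147], [0.0097, 0.027, -0.0142]]
```

```bash
python3 -m creep '[{"grip":1,"xyz":[-1,0,10],"turn":0},{"grip":1,"xyz":[-1,0,20],"turn":0},{"grip":1,"xyz":[-1,0,30],"turn":0},{"grip":1,"xyz":[-1,0,40],"turn":0},{"grip":1,"xyz":[-1,0,45],"turn":0}]'
python3 -m creep '[{"grip":1,"xyz":[0,0,5],"turn":0},{"grip":1,"xyz":[0,0,10],"turn":0},{"grip":1,"xyz":[0,0,15],"turn":0},{"grip":1,"xyz":[0,0,20],"turn":0},{"grip":1,"xyz":[0,0,20],"turn":0}]'
python3 -c "
from h import *
goto(.4603,.2781,.0705,.186)"
```

```text
time_s: 7.52
position: [0.4577, 0.2787, 0.1019]
ee_rot: [0.996, 0.095, -0.001, 0.0]
contact_force: [-0.3, 0.1, -1.2]
width: 0.581
gripper_force: 45.0
time_s: 7.93
position: [0.4592, 0.2798, 0.084]
ee_rot: [0.995, 0.095, 0.001, -0.0]
contact_force: [1.5, 0.2, -1.1]
width: 0.583
gripper_force: 45.0
 shift [ 0.8  1.9 13.5] turn 0.004 | now [0.4592 0.2798 0.084 ] yaw 0.19 t 7.9
```

```bash
python3 -m creep '[{"grip":1,"xyz":[0,0,4],"turn":0},{"grip":1,"xyz":[0,0,8],"turn":0},{"grip":1,"xyz":[0,0,12],"turn":0},{"grip":1,"xyz":[0,0,14],"turn":0},{"grip":1,"xyz":[0,0,14],"turn":0}]' 60
python3 -m creep '[{"grip":1,"xyz":[0,0,0],"turn":0},{"grip":1,"xyz":[0,0,0],"turn":0}]'
```

```text
time_s: 8.35
position: [0.4587, 0.2794, 0.0696]
ee_rot: [0.995, 0.095, -0.0, -0.0]
contact_force: [2.8, 1.3, 2.4]
width: 0.575
gripper_force: 60.0
time_s: 8.52
position: [0.4587, 0.2794, 0.0702]
ee_rot: [0.996, 0.095, 0.0, -0.0]
contact_force: [0.2, 0.8, 2.1]
width: 0.58
gripper_force: 60.0
```

```bash
cat > ring.py <<'E'
from h import *
import sys
p,st=snap('wrist');cv2.imwrite(f'pics/{sys.argv[1]}.png',p['pixels'])
P=pts(p,np.ones((480,640),bool),st);a=.186
d=P[:,:2]-[.4612,.2783];u=d@[np.cos(a),np.sin(a)];v=d@[-np.sin(a),np.cos(a)];r=np.hypot(u,v)
s=(r<.0255)&(P[:,2]>.03)&(P[:,2]<.11)&(abs(v)<.019)
for lo in np.arange(-.026,.026,.004):
    q=P[s&(u>=lo)&(u<lo+.004)]
    if len(q)>5: print('u %.3f n %d z'%(lo,len(q)),np.percentile(q[:,2],[5,50,95]).round(4))
E
python3 ring.py r1
```

```text
u -0.026 n 322 z [0.0859 0.0888 0.0911]
u -0.022 n 11 z [0.0865 0.0874 0.0887]
u -0.014 n 270 z [0.0675 0.0697 0.0749]
u -0.010 n 657 z [0.0675 0.0732 0.0805]
u -0.006 n 683 z [0.0675 0.0721 0.0807]
u -0.002 n 597 z [0.0676 0.0773 0.0806]
u 0.002 n 455 z [0.0679 0.0794 0.0809]
u 0.006 n 530 z [0.0782 0.0797 0.0808]
u 0.010 n 766 z [0.0781 0.0796 0.0808]
u 0.014 n 787 z [0.0709 0.0791 0.0805]
u 0.018 n 597 z [0.0673 0.0791 0.0808]
u 0.022 n 269 z [0.0703 0.0803 0.0904]
```

View pics/r1.png

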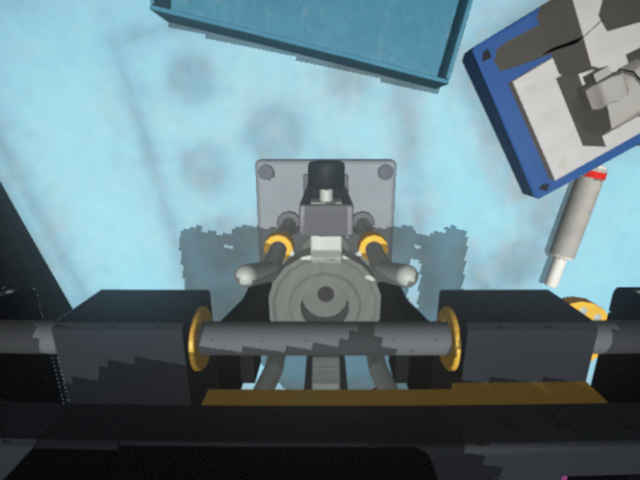

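The ring's upper face is at about 80 mm and the latch nose at (325,245) lies over its edge. I release, rise and check.

```bash
python3 -m creep '[{"grip":0.15,"xyz":[0,0,0],"turn":0},{"grip":0.15,"xyz":[0,0,0],"turn":0},{"grip":0.15,"xyz":[0,0,0],"turn":0},{"grip":0.15,"xyz":[0,0,0],"turn":0},{"grip":0.15,"xyz":[0,0,0],"turn":0}]'
python3 -m creep '[{"grip":0,"xyz":[0,0,-30],"turn":0},{"grip":0,"xyz":[0,0,-70],"turn":0},{"grip":0,"xyz":[0,0,-110],"turn":0},{"grip":0,"xyz":[0,0,-130],"turn":0},{"grip":0,"xyz":[0,50,-130],"turn":0}]'
python3 -m creep '[{"grip":0,"xyz":[0,50,0],"turn":0},{"grip":0,"xyz":[0,50,0],"turn":0},{"grip":0,"xyz":[0,50,0],"turn":0},{"grip":0,"xyz":[0,50,0],"turn":0}]'
python3 ring.py r2; python3 -c "
from h import *
goto(.438,.1,.1,0)"
```

```text
time_s: 8.98
position: [0.4583, 0.279, 0.0698]
ee_rot: [0.996, 0.095, -0.0, 0.0]
contact_force: [-0.3, 0.0, -0.4]
width: 0.818
gripper_force: 0.0
time_s: 9.4
position: [0.466, 0.2471, 0.2057]
ee_rot: [0.995, 0.1, 0.004, -0.003]
contact_force: [1.3, 1.3, 0.1]
width: 0.993
gripper_force: 0.0
time_s: 9.73
position: [0.4759, 0.1886, 0.1999]
ee_rot: [0.996, 0.094, -0.0, 0.0]
contact_force: [0.3, 0.4, -0.1]
width: 0.994
gripper_force: 0.0
u -0.026 n 141 z [0.0831 0.0863 0.0906]
u -0.022 n 185 z [0.0825 0.0837 0.085 ]
u -0.018 n 222 z [0.0829 0.0841 0.0855]
u -0.014 n 297 z [0.0725 0.0834 0.0855]
u -0.010 n 248 z [0.0722 0.083  0.0852]
u -0.006 n 242 z [0.0719 0.0764 0.0852]
u -0.002 n 233 z [0.0715 0.076  0.0855]
u 0.002 n 224 z [0.0715 0.0833 0.0855]
u 0.006 n 198 z [0.0808 0.0842 0.0855]
u 0.010 n 261 z [0.0825 0.0841 0.0855]
u 0.014 n 242 z [0.0814 0.0838 0.0852]
u 0.018 n 179 z [0.0797 0.084  0.0855]
u 0.022 n 99 z [0.0748 0.0884 0.0908]
 shift [-53.9  81.1 100. ] turn 0.19 | now [0.4757 0.1897 0.2   ] yaw 0.19 t 9.8
```

The first ring is latched flat with its top at about 85 mm. Next is the ball cage.

```bash
python3 -m creep '[{"grip":0,"xyz":[-54,81,80],"turn":0},{"grip":0,"xyz":[-54,81,80],"turn":0},{"grip":0,"xyz":[-54,81,80],"turn":0},{"grip":0,"xyz":[-54,81,80],"turn":0},{"grip":0,"xyz":[-54,81,80],"turn":0}]'
python3 -m creep '[{"grip":0,"xyz":[0,0,30],"turn":0},{"grip":0,"xyz":[0,0,60],"turn":0},{"grip":0,"xyz":[0,0,70],"turn":0},{"grip":0,"xyz":[0,0,70],"turn":0},{"grip":0,"xyz":[0,0,70],"turn":0}]'
python3 wr.py w4 ball_cage; python3 -c "
from h import *
goto(.438,.1,.002,.186)"
```

```text
time_s: 10.2
position: [0.4363, 0.0989, 0.1184]
ee_rot: [0.996, 0.094, -0.002, 0.0]
contact_force: [0.4, 1.3, 0.8]
width: 0.999
gripper_force: 0.0
time_s: 10.62
position: [0.4386, 0.1009, 0.0508]
ee_rot: [0.995, 0.096, -0.0, -0.0]
contact_force: [0.4, 0.4, 0.9]
width: 1.0
gripper_force: 0.0
ball_cage 0.69 ztop 0.011 mid [0.4366 0.1002] ext [0.052 0.052]
 shift [-1.7  0.3 49.7] turn 0.005 | now [0.4395 0.1006 0.0517] yaw 0.191 t 10.7
```

```bash
python3 -m creep '[{"grip":0,"xyz":[-2.5,0,25],"turn":0},{"grip":0,"xyz":[-2.5,0,40],"turn":0},{"grip":0,"xyz":[-2.5,0,47],"turn":0},{"grip":0,"xyz":[-2.5,0,49.5],"turn":0},{"grip":0,"xyz":[-2.5,0,49.5],"turn":0}]' 60
python3 -m creep '[{"grip":0.3,"xyz":[0,0,0],"turn":0},{"grip":1,"xyz":[0,0,0],"turn":0},{"grip":1,"xyz":[0,0,0],"turn":0},{"grip":1,"xyz":[0,0,0],"turn":0},{"grip":1,"xyz":[0,0,0],"turn":0}]'
python3 -m creep '[{"grip":1,"xyz":[0,0,0],"turn":0},{"grip":1,"xyz":[0,0,0],"turn":0},{"grip":1,"xyz":[0,0,0],"turn":0},{"grip":1,"xyz":[0,0,0],"turn":0},{"grip":1,"xyz":[0,0,0],"turn":0}]'
python3 -m creep '[{"grip":1,"xyz":[0,0,-20],"turn":0},{"grip":1,"xyz":[0,0,-60],"turn":0},{"grip":1,"xyz":[0,0,-100],"turn":0},{"grip":1,"xyz":[0,0,-140],"turn":0},{"grip":1,"xyz":[0,0,-150],"turn":0}]'
python3 -m creep '[{"grip":1,"xyz":[0,0,0],"turn":0},{"grip":1,"xyz":[0,0,0],"turn":0}]'
python3 -c "
from h import *
goto(.4604,.2782,.15,.186)"
python3 wr.py w5 ball_cage
```

```text
time_s: 11.13
position: [0.4362, 0.0993, 0.0012]
ee_rot: [0.996, 0.095, 0.0, -0.0]
contact_force: [-0.3, -0.0, -0.6]
width: 0.998
gripper_force: 0.0
time_s: 11.55
position: [0.436, 0.0991, 0.0009]
ee_rot: [0.996, 0.095, 0.0, 0.0]
contact_force: [-0.4, -0.3, 0.6]
width: 0.709
gripper_force: 0.0
time_s: 11.97
position: [0.4358, 0.0992, 0.0007]
ee_rot: [0.995, 0.095, 0.0, -0.0]
contact_force: [-1.3, -0.4, 4.7]
width: 0.576
gripper_force: 60.0
time_s: 12.38
position: [0.4382, 0.1, 0.1562]
ee_rot: [0.995, 0.095, 0.004, -0.0]
contact_force: [0.7, 0.1, -0.9]
width: 0.577
gripper_force: 60.0
time_s: 12.55
position: [0.4357, 0.0989, 0.1503]
ee_rot: [0.996, 0.095, 0.0, 0.0]
contact_force: [-0.2, 0.0, -1.6]
width: 0.58
gripper_force: 60.0
 shift [  58.  -171.5    0.3] turn 0.003 | now [0.4357 0.0989 0.1503] yaw 0.189 t 12.6
ball_cage 0.85 ztop 0.161 mid [0.4437 0.0986] ext [0.038 0.051]
```

View pics/w5.png

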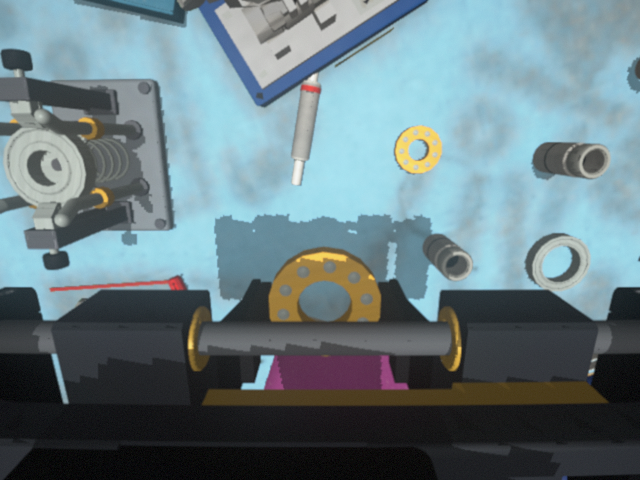

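The cage is held squarely at (325,290), and the first ring shows in the magazine at (45,165).

```bash
python3 -m creep '[{"grip":1,"xyz":[58,-171,-3],"turn":0},{"grip":1,"xyz":[58,-171,-3],"turn":0},{"grip":1,"xyz":[58,-171,-3],"turn":0},{"grip":1,"xyz":[58,-171,-3],"turn":0},{"grip":1,"xyz":[58,-171,-3],"turn":0}]'
python3 -m creep '[{"grip":1,"xyz":[0,0,0],"turn":0},{"grip":1,"xyz":[0,0,0],"turn":0},{"grip":1,"xyz":[0,0,0],"turn":0},{"grip":1,"xyz":[0,0,0],"turn":0}]'
python3 -c "
from h import *
goto(.4602,.2782,.0705,.186)"
```

```text
time_s: 13.07
position: [0.4586, 0.284, 0.1519]
ee_rot: [0.995, 0.097, -0.001, -0.002]
contact_force: [-0.2, -0.8, -0.3]
width: 0.579
gripper_force: 60.0
time_s: 13.4
position: [0.4603, 0.2763, 0.1526]
ee_rot: [0.996, 0.094, -0.001, 0.001]
contact_force: [-0.4, -1.0, -1.0]
width: 0.574
gripper_force: 60.0
 shift [ 0.4 -2.  82.1] turn 0.002 | now [0.4603 0.2763 0.1526] yaw 0.188 t 13.4
```

```bash
python3 -m creep '[{"grip":1,"xyz":[0,-1,10],"turn":0},{"grip":1,"xyz":[0,-1,20],"turn":0},{"grip":1,"xyz":[0,-1,30],"turn":0},{"grip":1,"xyz":[0,-1,40],"turn":0},{"grip":1,"xyz":[0,-1,45],"turn":0}]'
python3 -m creep '[{"grip":1,"xyz":[0,0,5],"turn":0},{"grip":1,"xyz":[0,0,10],"turn":0},{"grip":1,"xyz":[0,0,15],"turn":0},{"grip":1,"xyz":[0,0,20],"turn":0},{"grip":1,"xyz":[0,0,20],"turn":0}]'
python3 -c "
from h import *
goto(.4602,.2782,.0695,.186)"
```

```text
time_s: 13.82
position: [0.4594, 0.2781, 0.1065]
ee_rot: [0.996, 0.095, -0.001, 0.0]
contact_force: [-0.2, -0.5, -0.6]
width: 0.579
gripper_force: 60.0
time_s: 14.23
position: [0.461, 0.2796, 0.0888]
ee_rot: [0.996, 0.095, 0.001, -0.0]
contact_force: [-0.1, 1.4, 0.7]
width: 0.577
gripper_force: 60.0
 shift [-1.1  1.2 19.3] turn 0.004 | now [0.461  0.2796 0.0888] yaw 0.19 t 14.2
```

```bash
python3 -m creep '[{"grip":1,"xyz":[-1,1,4],"turn":0},{"grip":1,"xyz":[-1,1,8],"turn":0},{"grip":1,"xyz":[-1,1,12],"turn":0},{"grip":1,"xyz":[-1,1,16],"turn":0},{"grip":1,"xyz":[-1,1,19],"turn":0}]'
python3 -m creep '[{"grip":1,"xyz":[0,0,0.5],"turn":0},{"grip":1,"xyz":[0,0,0.5],"turn":0}]'
python3 ring.py r3
```

```text
time_s: 14.65
position: [0.4597, 0.278, 0.0692]
ee_rot: [0.995, 0.095, 0.0, -0.0]
contact_force: [1.8, 1.5, 3.1]
width: 0.576
gripper_force: 60.0
time_s: 14.82
position: [0.4593, 0.2777, 0.0687]
ee_rot: [0.996, 0.095, -0.0, 0.0]
contact_force: [1.8, 1.5, 2.8]
width: 0.575
gripper_force: 60.0
u -0.026 n 342 z [0.0854 0.0887 0.091 ]
u -0.022 n 8 z [0.0864 0.0879 0.0887]
u -0.018 n 6 z [0.0665 0.0671 0.0674]
u -0.014 n 572 z [0.0553 0.0639 0.071 ]
u -0.010 n 734 z [0.055  0.0662 0.0788]
u -0.006 n 695 z [0.055  0.0677 0.0791]
u -0.002 n 500 z [0.0551 0.0681 0.0791]
u 0.002 n 305 z [0.0675 0.0782 0.0793]
u 0.006 n 396 z [0.0774 0.0783 0.0793]
u 0.010 n 661 z [0.0773 0.0783 0.0794]
u 0.014 n 802 z [0.0601 0.0783 0.0793]
u 0.018 n 753 z [0.0553 0.0776 0.0792]
u 0.022 n 358 z [0.0593 0.0776 0.0903]
```

```bash
python3 -m creep '[{"grip":0.15,"xyz":[0,0,0],"turn":0},{"grip":0.15,"xyz":[0,0,0],"turn":0},{"grip":0.15,"xyz":[0,0,0],"turn":0},{"grip":0.15,"xyz":[0,0,0],"turn":0},{"grip":0.15,"xyz":[0,0,0],"turn":0}]'
python3 -m creep '[{"grip":0,"xyz":[0,0,-30],"turn":0},{"grip":0,"xyz":[0,0,-70],"turn":0},{"grip":0,"xyz":[0,0,-90],"turn":0},{"grip":0,"xyz":[0,50,-90],"turn":0},{"grip":0,"xyz":[0,90,-90],"turn":0}]'
python3 -m creep '[{"grip":0,"xyz":[0,0,0],"turn":0},{"grip":0,"xyz":[0,0,0],"turn":0},{"grip":0,"xyz":[0,0,0],"turn":0}]'
python3 ring.py r4; python3 -c "
from h import *
goto(.4455,-.11,.1,.186)"
```

```text
time_s: 15.28
position: [0.459, 0.2776, 0.0687]
ee_rot: [0.995, 0.095, -0.0, 0.0]
contact_force: [-0.0, 0.8, -0.6]
width: 0.824
gripper_force: 0.0
time_s: 15.7
position: [0.4752, 0.1978, 0.1608]
ee_rot: [0.995, 0.098, 0.001, -0.001]
contact_force: [0.6, -1.2, -1.0]
width: 0.998
gripper_force: 0.0
time_s: 15.95
position: [0.4749, 0.1961, 0.159]
ee_rot: [0.996, 0.094, -0.0, -0.0]
contact_force: [0.4, 0.6, 0.2]
width: 0.996
gripper_force: 0.0
u -0.026 n 160 z [0.0827 0.0873 0.0909]
u -0.022 n 238 z [0.0823 0.0834 0.0846]
u -0.018 n 304 z [0.0823 0.0835 0.0844]
u -0.014 n 514 z [0.0608 0.0797 0.0842]
u -0.010 n 377 z [0.0602 0.075  0.084 ]
u -0.006 n 316 z [0.0601 0.0729 0.0842]
u -0.002 n 272 z [0.0602 0.0705 0.0841]
u 0.002 n 234 z [0.0599 0.0824 0.0844]
u 0.006 n 204 z [0.0732 0.0834 0.0844]
u 0.010 n 304 z [0.0823 0.0834 0.0844]
u 0.014 n 297 z [0.0821 0.0834 0.0847]
u 0.018 n 233 z [0.0669 0.0832 0.0845]
u 0.022 n 204 z [0.0629 0.0829 0.0905]
 shift [-86.8 295.8  58.8] turn 0.005 | now [0.4747 0.1968 0.159 ] yaw 0.191 t 16.0
```

The cage is latched, top at about 84 mm and flat. Now the housing washer.

```bash
python3 -m creep '[{"grip":0,"xyz":[-43,148,20],"turn":0},{"grip":0,"xyz":[-43,148,20],"turn":0},{"grip":0,"xyz":[-43,148,20],"turn":0},{"grip":0,"xyz":[-43,148,20],"turn":0},{"grip":0,"xyz":[-43,148,20],"turn":0}]'
python3 -m creep '[{"grip":0,"xyz":[-43,148,20],"turn":0},{"grip":0,"xyz":[-43,148,20],"turn":0},{"grip":0,"xyz":[-43,148,20],"turn":0},{"grip":0,"xyz":[-43,148,60],"turn":0},{"grip":0,"xyz":[-43,148,70],"turn":0}]'
python3 -m creep '[{"grip":0,"xyz":[0,0,0],"turn":0},{"grip":0,"xyz":[0,0,0],"turn":0},{"grip":0,"xyz":[0,0,0],"turn":0}]'
python3 wr.py w6 housing_washer; python3 -c "
from h import *
goto(.4455,-.11,.002,.186)"
```

```text
time_s: 16.42
position: [0.4596, 0.0372, 0.1378]
ee_rot: [0.996, 0.092, -0.001, 0.001]
contact_force: [0.2, 0.5, 1.4]
width: 0.996
gripper_force: 0.0
time_s: 16.83
position: [0.4458, -0.1142, 0.0673]
ee_rot: [0.996, 0.093, -0.0, 0.001]
contact_force: [-0.7, -0.4, -0.2]
width: 0.999
gripper_force: 0.0
time_s: 17.08
position: [0.4477, -0.1091, 0.0701]
ee_rot: [0.995, 0.096, 0.001, -0.0]
contact_force: [-0.4, 0.7, 0.3]
width: 1.001
gripper_force: 0.0
housing_washer 0.92 ztop 0.012 mid [ 0.4444 -0.1104] ext [0.052 0.051]
 shift [-2.7 -0.1 68.5] turn 0.006 | now [ 0.448  -0.1095  0.0705] yaw 0.192 t 17.2
```

```bash
python3 -m creep '[{"grip":0,"xyz":[-3,0,30],"turn":0},{"grip":0,"xyz":[-3,0,50],"turn":0},{"grip":0,"xyz":[-3,0,63],"turn":0},{"grip":0,"xyz":[-3,0,69],"turn":0},{"grip":0,"xyz":[-3,0,69],"turn":0}]' 60
python3 -m creep '[{"grip":0.3,"xyz":[0,0,0],"turn":0},{"grip":1,"xyz":[0,0,0],"turn":0},{"grip":1,"xyz":[0,0,0],"turn":0},{"grip":1,"xyz":[0,0,0],"turn":0},{"grip":1,"xyz":[0,0,0],"turn":0}]'
python3 -m creep '[{"grip":1,"xyz":[0,0,0],"turn":0},{"grip":1,"xyz":[0,0,0],"turn":0},{"grip":1,"xyz":[0,0,0],"turn":0},{"grip":1,"xyz":[0,0,0],"turn":0},{"grip":1,"xyz":[0,0,0],"turn":0}]'
python3 -m creep '[{"grip":1,"xyz":[0,0,-20],"turn":0},{"grip":1,"xyz":[0,0,-60],"turn":0},{"grip":1,"xyz":[0,0,-100],"turn":0},{"grip":1,"xyz":[0,0,-140],"turn":0},{"grip":1,"xyz":[0,0,-150],"turn":0}]'
python3 -m creep '[{"grip":1,"xyz":[0,0,0],"turn":0},{"grip":1,"xyz":[0,0,0],"turn":0}]'
python3 -c "
from h import *
goto(.4604,.2782,.15,.186)"
python3 wr.py w7 housing_washer
```

```text
time_s: 17.6
position: [0.4441, -0.1106, 0.001]
ee_rot: [0.995, 0.095, -0.0, -0.0]
contact_force: [0.7, 0.0, 1.2]
width: 0.998
gripper_force: 0.0
time_s: 18.02
position: [0.444, -0.1114, 0.0005]
ee_rot: [0.995, 0.095, 0.0, 0.0]
contact_force: [0.2, 0.7, 3.1]
width: 0.705
gripper_force: 1.4
time_s: 18.43
position: [0.4441, -0.1115, 0.0005]
ee_rot: [0.996, 0.095, 0.0, 0.0]
contact_force: [-0.6, 0.5, 6.0]
width: 0.58
gripper_force: 60.5
time_s: 18.85
position: [0.4462, -0.112, 0.1559]
ee_rot: [0.995, 0.095, 0.004, 0.001]
contact_force: [1.9, -0.3, -1.2]
width: 0.576
gripper_force: 60.0
time_s: 19.02
position: [0.4434, -0.1117, 0.1497]
ee_rot: [0.996, 0.095, 0.0, 0.0]
contact_force: [0.3, -0.1, -1.2]
width: 0.572
gripper_force: 60.0
 shift [  90.1 -379.7   -0.4] turn 0.004 | now [ 0.4434 -0.1117  0.1497] yaw 0.19 t 19.0
housing_washer 0.61 ztop 0.161 mid [ 0.4444 -0.1119] ext [0.052 0.051]
```

```bash
python3 -m creep '[{"grip":1,"xyz":[45,-190,-2],"turn":0},{"grip":1,"xyz":[45,-190,-2],"turn":0},{"grip":1,"xyz":[45,-190,-2],"turn":0},{"grip":1,"xyz":[45,-190,-2],"turn":0},{"grip":1,"xyz":[45,-190,-2],"turn":0}]' | head -2
python3 -m creep '[{"grip":1,"xyz":[45,-190,0],"turn":0},{"grip":1,"xyz":[45,-190,0],"turn":0},{"grip":1,"xyz":[45,-190,0],"turn":0},{"grip":1,"xyz":[45,-190,0],"turn":0},{"grip":1,"xyz":[45,-190,0],"turn":0}]' | head -2
python3 -m creep '[{"grip":1,"xyz":[0,0,0],"turn":0},{"grip":1,"xyz":[0,0,0],"turn":0},{"grip":1,"xyz":[0,0,0],"turn":0},{"grip":1,"xyz":[0,0,0],"turn":0},{"grip":1,"xyz":[0,0,0],"turn":0}]'
python3 -c "
from h import *
goto(.4602,.2782,.0695,.186)"
```

```text
time_s: 19.53
position: [0.4505, 0.0873, 0.1505]
time_s: 19.95
position: [0.4585, 0.2823, 0.1502]
time_s: 20.37
position: [0.4605, 0.2771, 0.1515]
ee_rot: [0.996, 0.094, -0.0, 0.0]
contact_force: [0.1, -0.8, -0.7]
width: 0.571
gripper_force: 60.0
 shift [ 0.  -1.2 82. ] turn 0.002 | now [0.4605 0.2771 0.1515] yaw 0.188 t 20.4
```

```bash
python3 -m creep '[{"grip":1,"xyz":[0,-1,10],"turn":0},{"grip":1,"xyz":[0,-1,20],"turn":0},{"grip":1,"xyz":[0,-1,30],"turn":0},{"grip":1,"xyz":[0,-1,40],"turn":0},{"grip":1,"xyz":[0,-1,45],"turn":0}]'
python3 -m creep '[{"grip":1,"xyz":[0,0,5],"turn":0},{"grip":1,"xyz":[0,0,10],"turn":0},{"grip":1,"xyz":[0,0,15],"turn":0},{"grip":1,"xyz":[0,0,20],"turn":0},{"grip":1,"xyz":[0,0,20],"turn":0}]'
python3 -c "
from h import *
goto(.4602,.2782,.0695,.186)"
```

```text
time_s: 20.78
position: [0.4593, 0.2789, 0.1049]
ee_rot: [0.996, 0.095, -0.001, 0.0]
contact_force: [0.0, -0.6, -1.4]
width: 0.578
gripper_force: 60.0
time_s: 21.2
position: [0.4613, 0.2803, 0.0878]
ee_rot: [0.996, 0.095, 0.001, -0.001]
contact_force: [-0.0, -0.4, 2.6]
width: 0.575
gripper_force: 60.0
 shift [-1.5  1.9 18.3] turn 0.004 | now [0.4613 0.2803 0.0878] yaw 0.19 t 21.2
```

```bash
python3 -m creep '[{"grip":1,"xyz":[-1,1.5,4],"turn":0},{"grip":1,"xyz":[-1,1.5,8],"turn":0},{"grip":1,"xyz":[-1,1.5,12],"turn":0},{"grip":1,"xyz":[-1,1.5,16],"turn":0},{"grip":1,"xyz":[-1,1.5,18.5],"turn":0}]'
python3 -m creep '[{"grip":1,"xyz":[0,0,0.5],"turn":0},{"grip":1,"xyz":[0,0,0.5],"turn":0}]'
python3 ring.py r5
```

```text
time_s: 21.62
position: [0.46, 0.2785, 0.0686]
ee_rot: [0.995, 0.095, 0.001, -0.0]
contact_force: [1.9, 1.9, 3.6]
width: 0.578
gripper_force: 60.4
time_s: 21.78
position: [0.4596, 0.2781, 0.068]
ee_rot: [0.996, 0.095, 0.0, -0.0]
contact_force: [1.3, 2.5, 4.6]
width: 0.579
gripper_force: 60.3
u -0.026 n 376 z [0.0796 0.0884 0.0908]
u -0.022 n 20 z [0.0858 0.0867 0.0883]
u -0.018 n 51 z [0.0572 0.0651 0.066 ]
u -0.014 n 1017 z [0.0431 0.059  0.067 ]
u -0.010 n 799 z [0.0427 0.0586 0.0777]
u -0.006 n 686 z [0.0426 0.0582 0.079 ]
u -0.002 n 498 z [0.0428 0.0637 0.0793]
u 0.002 n 234 z [0.0544 0.0667 0.0796]
u 0.006 n 226 z [0.0651 0.0781 0.0796]
u 0.010 n 327 z [0.0771 0.0784 0.0799]
u 0.014 n 796 z [0.0536 0.0783 0.0798]
u 0.018 n 823 z [0.0433 0.0749 0.0796]
u 0.022 n 458 z [0.0532 0.0762 0.0902]
```

```bash
python3 -m creep '[{"grip":0.15,"xyz":[0,0,0],"turn":0},{"grip":0.15,"xyz":[0,0,0],"turn":0},{"grip":0.15,"xyz":[0,0,0],"turn":0},{"grip":0.15,"xyz":[0,0,0],"turn":0},{"grip":0.15,"xyz":[0,0,0],"turn":0}]'
python3 -m creep '[{"grip":0,"xyz":[0,0,-30],"turn":0},{"grip":0,"xyz":[0,0,-70],"turn":0},{"grip":0,"xyz":[0,0,-90],"turn":0},{"grip":0,"xyz":[0,50,-90],"turn":0},{"grip":0,"xyz":[0,90,-90],"turn":0}]'
python3 -m creep '[{"grip":0,"xyz":[0,0,0],"turn":0},{"grip":0,"xyz":[0,0,0],"turn":0},{"grip":0,"xyz":[0,0,0],"turn":0}]'
python3 ring.py r6; python3 -c "
from h import *
goto(.439,0,.1,0.7);goto(.439,0,.1,.186)"
```

```text
time_s: 22.25
position: [0.459, 0.2775, 0.0677]
ee_rot: [0.996, 0.095, -0.001, 0.0]
contact_force: [-0.4, -0.1, 0.1]
width: 0.823
gripper_force: 0.0
time_s: 22.67
position: [0.4752, 0.1979, 0.1598]
ee_rot: [0.995, 0.098, 0.001, -0.001]
contact_force: [0.7, -0.0, -1.2]
width: 0.992
gripper_force: 0.0
time_s: 22.92
position: [0.4749, 0.1961, 0.158]
ee_rot: [0.996, 0.094, -0.0, -0.0]
contact_force: [-0.2, 1.3, -0.3]
width: 1.0
gripper_force: 0.0
u -0.026 n 167 z [0.0829 0.0871 0.0905]
u -0.022 n 271 z [0.0743 0.0837 0.0854]
u -0.018 n 463 z [0.0707 0.0809 0.0851]
u -0.014 n 555 z [0.0488 0.0706 0.0844]
u -0.010 n 370 z [0.048  0.0668 0.0844]
u -0.006 n 302 z [0.048  0.0654 0.0847]
u -0.002 n 260 z [0.0483 0.0651 0.0848]
u 0.002 n 207 z [0.0479 0.0711 0.0847]
u 0.006 n 172 z [0.07   0.0828 0.0851]
u 0.010 n 197 z [0.0708 0.0836 0.0851]
u 0.014 n 278 z [0.0827 0.084  0.0853]
u 0.018 n 264 z [0.0548 0.0836 0.0853]
u 0.022 n 279 z [0.0521 0.0762 0.0903]
 shift [-72.3 186.6  57.9] turn -0.509 | now [0.4747 0.1969 0.158 ] yaw 0.191 t 23.0
 shift [-72.3 186.6  57.9] turn 0.005 | now [0.4747 0.1969 0.158 ] yaw 0.191 t 23.0
```

View pics/r6.png

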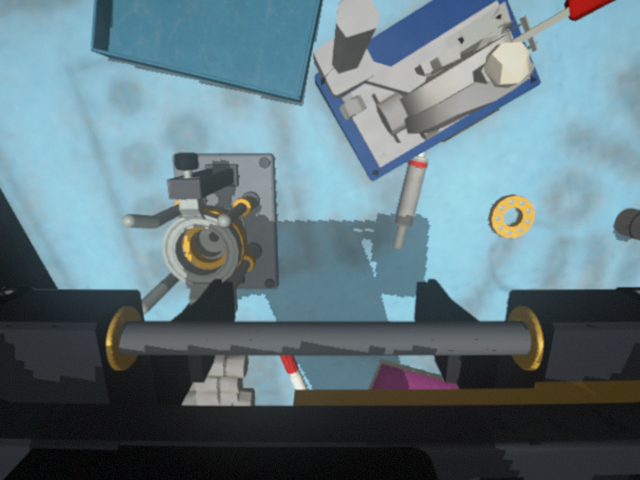

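The view shows the full stack in the magazine at (205,245), latched flat with the housing washer's top at 84–85 mm. Now the near sleeve.

```bash
python3 -m creep '[{"grip":0,"xyz":[-70,184,0],"turn":0},{"grip":0,"xyz":[-70,184,0],"turn":0},{"grip":0,"xyz":[-70,184,0],"turn":0},{"grip":0,"xyz":[-70,184,0],"turn":0},{"grip":0,"xyz":[-70,184,0],"turn":0}]' | head -2
python3 -m creep '[{"grip":0,"xyz":[0,0,50],"turn":0},{"grip":0,"xyz":[0,0,50],"turn":0},{"grip":0,"xyz":[0,0,50],"turn":0},{"grip":0,"xyz":[0,0,50],"turn":0}]'
python3 wr.py w8 sleeve_1 sleeve_stand; python3 -c "
from h import *
goto(.439,0,.03,.186)"
```

```text
time_s: 23.38
position: [0.4401, 0.0003, 0.1579]
time_s: 23.72
position: [0.4411, 0.004, 0.1084]
ee_rot: [0.995, 0.096, -0.001, -0.0]
contact_force: [1.0, -0.2, 0.1]
width: 0.999
gripper_force: 0.0
sleeve_1 0.77 ztop 0.056 mid [ 0.4378 -0.0012] ext [0.024 0.024]
sleeve_1 0.74 ztop 0.056 mid [ 0.5296 -0.0731] ext [0.024 0.024]
sleeve_stand 0.66 ztop 0.026 mid [ 0.4933 -0.208 ] ext [0.054 0.029]
 shift [-4.   2.8 79.4] turn 0.006 | now [0.4422 0.0034 0.1094] yaw 0.192 t 23.9
```

```bash
python3 -m creep '[{"grip":0,"xyz":[-4.5,3.5,20],"turn":0},{"grip":0,"xyz":[-4.5,3.5,45],"turn":0},{"grip":0,"xyz":[-4.5,3.5,70],"turn":0},{"grip":0,"xyz":[-4.5,3.5,79],"turn":0},{"grip":0,"xyz":[-4.5,3.5,79],"turn":0}]' 40
python3 -m creep '[{"grip":1,"xyz":[0,0,0],"turn":0},{"grip":1,"xyz":[0,0,0],"turn":0},{"grip":1,"xyz":[0,0,0],"turn":0},{"grip":1,"xyz":[0,0,0],"turn":0},{"grip":1,"xyz":[0,0,0],"turn":0}]'
python3 -m creep '[{"grip":1,"xyz":[0,0,0],"turn":0},{"grip":1,"xyz":[0,0,0],"turn":0},{"grip":1,"xyz":[0,0,0],"turn":0},{"grip":1,"xyz":[0,0,0],"turn":0},{"grip":1,"xyz":[0,0,0],"turn":0}]'
python3 -m creep '[{"grip":1,"xyz":[0,0,0],"turn":0},{"grip":1,"xyz":[0,0,0],"turn":0},{"grip":1,"xyz":[0,0,0],"turn":0},{"grip":1,"xyz":[0,0,0],"turn":0},{"grip":1,"xyz":[0,0,0],"turn":0}]'
python3 -c "
from h import *
goto(.493,-.2575-.034,.12,.186)"
```

```text
time_s: 24.28
position: [0.4364, -0.0016, 0.028]
ee_rot: [0.995, 0.095, -0.001, -0.0]
contact_force: [-0.4, -0.8, 0.5]
width: 1.001
gripper_force: 0.0
time_s: 24.7
position: [0.4379, -0.0021, 0.0298]
ee_rot: [0.996, 0.095, 0.001, 0.0]
contact_force: [-0.1, -1.1, -0.6]
width: 0.703
gripper_force: 0.0
time_s: 25.12
position: [0.4373, -0.0021, 0.029]
ee_rot: [0.996, 0.095, -0.0, -0.0]
contact_force: [0.2, -0.1, 0.6]
width: 0.322
gripper_force: 0.0
time_s: 25.53
position: [0.4373, -0.0021, 0.029]
ee_rot: [0.996, 0.095, -0.0, -0.0]
contact_force: [-0.7, 0.6, -0.3]
width: 0.268
gripper_force: 40.0
 shift [ 1.000e-01  2.947e+02 -9.100e+01] turn 0.004 | now [ 0.4373 -0.0021  0.029 ] yaw 0.19 t 25.5
```

```bash
python3 -m creep '[{"grip":1,"xyz":[0,0,-20],"turn":0},{"grip":1,"xyz":[0,0,-60],"turn":0},{"grip":1,"xyz":[0,0,-90],"turn":0},{"grip":1,"xyz":[0,40,-90],"turn":0},{"grip":1,"xyz":[0,80,-90],"turn":0}]' | head -2
python3 -m creep '[{"grip":1,"xyz":[0,200,0],"turn":0},{"grip":1,"xyz":[0,200,0],"turn":0},{"grip":1,"xyz":[0,200,0],"turn":0},{"grip":1,"xyz":[0,200,0],"turn":0},{"grip":1,"xyz":[0,200,0],"turn":0}]' | head -2
python3 -m creep '[{"grip":1,"xyz":[0,15,0],"turn":0},{"grip":1,"xyz":[0,15,0],"turn":0},{"grip":1,"xyz":[0,15,0],"turn":0},{"grip":1,"xyz":[0,15,0],"turn":0},{"grip":1,"xyz":[0,15,0],"turn":0}]'
python3 -c "
from h import *
goto(.493,-.2575-.034,.04,.186)"; python3 wr.py w9 sleeve_stand sleeve_1
```

```text
time_s: 25.95
position: [0.4543, -0.0803, 0.1216]
time_s: 26.37
position: [0.4897, -0.2807, 0.1188]
time_s: 26.78
position: [0.4932, -0.2899, 0.1191]
ee_rot: [0.995, 0.096, -0.0, -0.0]
contact_force: [-0.4, -0.3, -1.3]
width: 0.271
gripper_force: 40.0
 shift [-0.5  1.6 79.1] turn 0.006 | now [ 0.4932 -0.2899  0.1191] yaw 0.192 t 26.8
sleeve_stand 0.73 ztop 0.027 mid [ 0.4926 -0.257 ] ext [0.055 0.125]
sleeve_1 0.95 ztop 0.054 mid [ 0.5297 -0.0827] ext [0.022 0.009]
sleeve_1 0.56 ztop 0.145 mid [ 0.4996 -0.2899] ext [0.015 0.024]
```

View pics/w9.png

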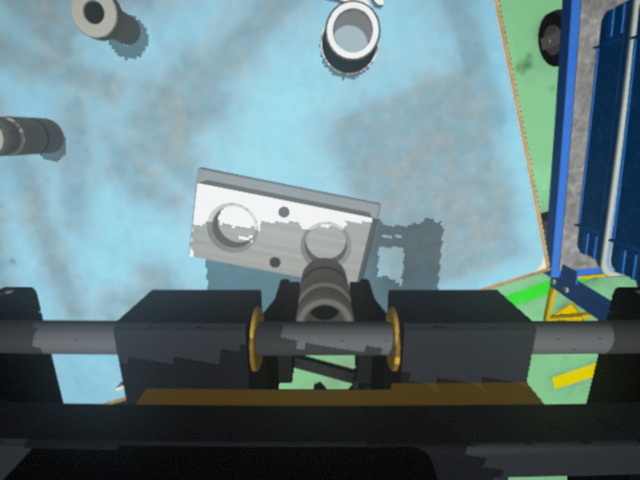

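The sleeve hangs over the far socket at (325,242), about 1.5 mm off. I lower it.

```bash
python3 -m creep '[{"grip":1,"xyz":[-1.5,1,15],"turn":0},{"grip":1,"xyz":[-1.5,1,30],"turn":0},{"grip":1,"xyz":[-1.5,1,45],"turn":0},{"grip":1,"xyz":[-1.5,1,55],"turn":0},{"grip":1,"xyz":[-1.5,1,60],"turn":0}]'
python3 -m creep '[{"grip":1,"xyz":[0,0,5],"turn":0},{"grip":1,"xyz":[0,0,10],"turn":0},{"grip":1,"xyz":[0,0,15],"turn":0},{"grip":1,"xyz":[0,0,19],"turn":0},{"grip":1,"xyz":[0,0,20],"turn":0}]'
```

```text
time_s: 27.35
position: [0.4911, -0.2922, 0.0577]
ee_rot: [0.995, 0.095, -0.001, -0.001]
contact_force: [0.2, 0.2, -0.7]
width: 0.269
gripper_force: 40.0
time_s: 27.77
position: [0.4915, -0.293, 0.0385]
ee_rot: [0.996, 0.095, -0.0, -0.0]
contact_force: [-0.3, -0.6, -0.5]
width: 0.268
gripper_force: 40.0
```

```bash
python3 -m creep '[{"grip":1,"xyz":[0,0,1],"turn":0},{"grip":1,"xyz":[0,0,1],"turn":0},{"grip":0.5,"xyz":[0,0,1],"turn":0},{"grip":0.5,"xyz":[0,0,1],"turn":0},{"grip":0.5,"xyz":[0,0,1],"turn":0}]'
python3 -m creep '[{"grip":0.5,"xyz":[0,0,0],"turn":0},{"grip":0.5,"xyz":[0,0,-30],"turn":0},{"grip":0.5,"xyz":[0,0,-70],"turn":0},{"grip":0,"xyz":[0,0,-80],"turn":0},{"grip":0,"xyz":[0,0,-80],"turn":0}]'
python3 -c "
from h import *
goto(.5296,-.0731,.11,.186)"; python3 wr.py w10 sleeve_stand sleeve_1
```

```text
time_s: 28.18
position: [0.4919, -0.2932, 0.0383]
ee_rot: [0.996, 0.095, 0.0, 0.0]
contact_force: [0.4, -0.4, 0.2]
width: 0.421
gripper_force: 0.0
time_s: 28.6
position: [0.4941, -0.2942, 0.1223]
ee_rot: [0.995, 0.095, 0.003, 0.002]
contact_force: [-0.2, 0.2, -0.5]
width: 0.576
gripper_force: 0.0
 shift [  76.5 -210.5   11.7] turn 0.004 | now [ 0.4941 -0.2942  0.1223] yaw 0.19 t 28.6
sleeve_1 0.96 ztop 0.051 mid [ 0.5295 -0.0833] ext [0.022 0.009]
sleeve_1 0.66 ztop 0.064 mid [ 0.4923 -0.2926] ext [0.024 0.024]
```

The first sleeve is seated with its top at 64 mm. Now the second one.

```bash
python3 -m creep '[{"grip":0,"xyz":[66,-180,10],"turn":0},{"grip":0,"xyz":[66,-180,10],"turn":0},{"grip":0,"xyz":[66,-180,10],"turn":0},{"grip":0,"xyz":[66,-180,10],"turn":0},{"grip":0,"xyz":[66,-180,10],"turn":0}]' | head -2
python3 -m creep '[{"grip":0,"xyz":[10,-30,0],"turn":0},{"grip":0,"xyz":[10,-30,0],"turn":0},{"grip":0,"xyz":[10,-30,0],"turn":0},{"grip":0,"xyz":[10,-30,0],"turn":0},{"grip":0,"xyz":[10,-30,0],"turn":0}]'
python3 wr.py w11 sleeve_1; python3 -c "
from h import *
goto(.5296,-.0731,.03,.186)"
```

```text
time_s: 29.17
position: [0.5219, -0.0987, 0.1066]
time_s: 29.58
position: [0.5261, -0.0739, 0.1073]
ee_rot: [0.996, 0.094, -0.001, 0.0]
contact_force: [-0.3, 0.1, 0.6]
width: 0.999
gripper_force: 0.0
sleeve_1 0.94 ztop 0.056 mid [ 0.5297 -0.0739] ext [0.024 0.024]
 shift [ 3.4 -0.2 77.6] turn 0.002 | now [ 0.5263 -0.0739  0.1076] yaw 0.188 t 29.7
```

```bash
python3 -m creep '[{"grip":0,"xyz":[3.5,0.5,20],"turn":0},{"grip":0,"xyz":[3.5,0.5,45],"turn":0},{"grip":0,"xyz":[3.5,0.5,70],"turn":0},{"grip":0,"xyz":[3.5,0.5,77],"turn":0},{"grip":0,"xyz":[3.5,0.5,77],"turn":0}]' 40
python3 -m creep '[{"grip":1,"xyz":[0,0,0],"turn":0},{"grip":1,"xyz":[0,0,0],"turn":0},{"grip":1,"xyz":[0,0,0],"turn":0},{"grip":1,"xyz":[0,0,0],"turn":0},{"grip":1,"xyz":[0,0,0],"turn":0}]' | head -2
python3 -m creep '[{"grip":1,"xyz":[0,0,0],"turn":0},{"grip":1,"xyz":[0,0,0],"turn":0},{"grip":1,"xyz":[0,0,0],"turn":0},{"grip":1,"xyz":[0,0,0],"turn":0},{"grip":1,"xyz":[0,0,0],"turn":0}]' | head -2
python3 -m creep '[{"grip":1,"xyz":[0,0,0],"turn":0},{"grip":1,"xyz":[0,0,0],"turn":0},{"grip":1,"xyz":[0,0,0],"turn":0},{"grip":1,"xyz":[0,0,0],"turn":0},{"grip":1,"xyz":[0,0,0],"turn":0}]'
python3 -m creep '[{"grip":1,"xyz":[0,0,-20],"turn":0},{"grip":1,"xyz":[0,0,-60],"turn":0},{"grip":1,"xyz":[0,0,-90],"turn":0},{"grip":1,"xyz":[0,0,-90],"turn":0},{"grip":1,"xyz":[0,0,-90],"turn":0}]'
python3 -c "
from h import *
goto(.4926,-.257+.034,.12,.186)"
```

```text
time_s: 30.1
position: [0.5285, -0.0729, 0.0291]
ee_rot: [0.996, 0.094, -0.002, -0.001]
contact_force: [-0.5, -0.5, -0.1]
width: 0.998
gripper_force: 0.0
time_s: 30.52
position: [0.5308, -0.0724, 0.0319]
time_s: 30.93
position: [0.5302, -0.0723, 0.031]
time_s: 31.35
position: [0.5302, -0.0723, 0.031]
ee_rot: [0.996, 0.095, -0.0, -0.0]
contact_force: [-0.2, 0.2, 1.0]
width: 0.271
gripper_force: 40.0
time_s: 31.77
position: [0.5315, -0.0725, 0.1228]
ee_rot: [0.996, 0.095, 0.002, 0.001]
contact_force: [-0.2, 0.7, -0.6]
width: 0.266
gripper_force: 40.0
 shift [-66.6 140.5   2.8] turn 0.004 | now [ 0.5315 -0.0725  0.1228] yaw 0.19 t 31.8
```

```bash
python3 -m creep '[{"grip":1,"xyz":[-66,140,0],"turn":0},{"grip":1,"xyz":[-66,140,0],"turn":0},{"grip":1,"xyz":[-66,140,0],"turn":0},{"grip":1,"xyz":[-66,140,0],"turn":0},{"grip":1,"xyz":[-66,140,0],"turn":0}]' | head -2
python3 -m creep '[{"grip":1,"xyz":[0,0,0],"turn":0},{"grip":1,"xyz":[0,0,0],"turn":0},{"grip":1,"xyz":[0,0,0],"turn":0},{"grip":1,"xyz":[0,0,0],"turn":0}]' 
python3 -c "
from h import *
goto(.4926,-.257+.034,.039,.186)"; python3 wr.py w12 sleeve_1 sleeve_stand
```

```text
time_s: 32.18
position: [0.4881, -0.2296, 0.1193]
time_s: 32.52
position: [0.4921, -0.2207, 0.1206]
ee_rot: [0.995, 0.096, -0.0, -0.0]
contact_force: [-0.2, 0.3, -1.1]
width: 0.269
gripper_force: 40.0
 shift [ 0.1  2.4 81.6] turn 0.006 | now [ 0.4921 -0.2207  0.1206] yaw 0.192 t 32.5
sleeve_1 0.98 ztop 0.145 mid [ 0.5077 -0.2207] ext [0.032 0.023]
sleeve_1 0.72 ztop 0.064 mid [ 0.5098 -0.2713] ext [0.05  0.066]
sleeve_stand 0.73 ztop 0.027 mid [ 0.4929 -0.2572] ext [0.055 0.124]
```

```bash
python3 -m creep '[{"grip":1,"xyz":[0.5,2,15],"turn":0},{"grip":1,"xyz":[0.5,2,30],"turn":0},{"grip":1,"xyz":[0.5,2,45],"turn":0},{"grip":1,"xyz":[0.5,2,55],"turn":0},{"grip":1,"xyz":[0.5,2,60],"turn":0}]'
python3 -m creep '[{"grip":1,"xyz":[0,0,5],"turn":0},{"grip":1,"xyz":[0,0,10],"turn":0},{"grip":1,"xyz":[0,0,15],"turn":0},{"grip":1,"xyz":[0,0,20],"turn":0},{"grip":1,"xyz":[0,0,21],"turn":0}]'
```

```text
time_s: 33.08
position: [0.4921, -0.2235, 0.0596]
ee_rot: [0.995, 0.095, -0.001, -0.001]
contact_force: [0.3, -0.3, -0.9]
width: 0.27
gripper_force: 40.0
time_s: 33.5
position: [0.4924, -0.224, 0.0394]
ee_rot: [0.996, 0.095, -0.0, -0.0]
contact_force: [-0.3, 1.1, -1.3]
width: 0.272
gripper_force: 40.0
```

```bash
python3 -m creep '[{"grip":0.5,"xyz":[0,0,0],"turn":0},{"grip":0.5,"xyz":[0,0,0],"turn":0},{"grip":0.5,"xyz":[0,0,0],"turn":0},{"grip":0.5,"xyz":[0,0,0],"turn":0},{"grip":0.5,"xyz":[0,0,0],"turn":0}]'
python3 -m creep '[{"grip":0.5,"xyz":[0,0,-30],"turn":0},{"grip":0.5,"xyz":[0,0,-70],"turn":0},{"grip":0.5,"xyz":[0,0,-110],"turn":0},{"grip":0.5,"xyz":[0,0,-120],"turn":0},{"grip":0.5,"xyz":[0,0,-120],"turn":0}]'
python3 -m creep '[{"grip":0.5,"xyz":[0,0,0],"turn":0},{"grip":0.5,"xyz":[0,0,0],"turn":0},{"grip":0.5,"xyz":[0,0,0],"turn":0}]'
sed -i "s/0.png/9.png/" look.py; python3 look.py | grep -v "{"
```

```text
time_s: 33.92
position: [0.4929, -0.2242, 0.0403]
ee_rot: [0.996, 0.095, 0.0, 0.0]
contact_force: [-0.2, -0.0, 0.2]
width: 0.484
gripper_force: 0.0
time_s: 34.33
position: [0.495, -0.225, 0.1644]
ee_rot: [0.996, 0.095, 0.003, 0.002]
contact_force: [-0.8, -0.0, -0.3]
width: 0.504
gripper_force: 0.0
time_s: 34.58
position: [0.4919, -0.2238, 0.1586]
ee_rot: [0.996, 0.095, -0.001, -0.001]
contact_force: [-0.0, -0.5, 0.2]
width: 0.499
gripper_force: 0.0
       -5.3000e-02, -2.0000e-03]), 'position': array([ 0.492, -0.224,  0.159]), 'ee_rot': array([ 0.996,  0.095, -0.001, -0.001]), 'contact_force': array([-0.009, -0.519,  0.216]), 'ft_torque': array([0.026, 0.032, 0.009]), 'gripper_force': np.float64(0.0), 'width': np.float64(0.499)} 0.0187
scene -0.028269430933915866 [0.072 0.59  0.726]
magazine 0.77 [187.0, 301.6, 92.7, 91.9] ztop 0.113 mid [0.402 0.319] ext [0.189 0.151]
sleeve_stand 0.58 [368.5, 157.8, 66.4, 52.3] ztop 0.029 mid [ 0.495 -0.258] ext [0.058 0.128]
shaft_washer 0.7 [209.2, 339.3, 37.4, 34.7] ztop 0.063 mid [0.455 0.284] ext [0.041 0.04 ]
ball_cage 0.7 [216.0, 335.7, 31.3
[... 1014 characters left out ...]
r 0.42 [345.1, 357.6, 25.6, 20.5] ztop 0.061 mid [0.468 0.277] ext [0.033 0.025]
ball_cage 0.78 [356.9, 352.2, 18.4, 26.1] ztop 0.072 mid [0.459 0.281] ext [0.029 0.041]
housing_washer 0.88 [344.1, 338.8, 39.4, 40.6] ztop 0.085 mid [0.46  0.279] ext [0.05  0.057]
sleeve_1 0.7 [326.7, 152.2, 10.4, 14.0] ztop 0.064 mid [ 0.492 -0.291] ext [0.019 0.023]
sleeve_1 0.48 [324.6, 170.0, 13.5, 16.9] ztop 0.062 mid [ 0.492 -0.225] ext [0.016 0.022]
small_cage 0.55 [315.2, 264.0, 19.0, 19.7] ztop 0.01 mid [0.514 0.037] ext [0.036 0.038]
plug 0.52 [270.6, 199.6, 11.7, 20.1] ztop 0.04 mid [ 0.612 -0.127] ext [0.026 0.027]
plug 0.34 [314.4, 321.3, 96.4, 74.4] ztop 0.114 mid [0.467 0.362] ext [0.08  0.233]
```

View pics/side9.png

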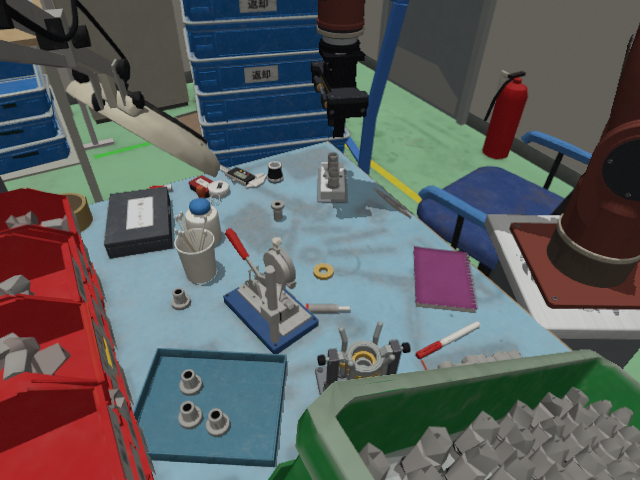

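The side view shows both sleeves upright in the stand at (333,170) and the three rings in the magazine at (364,358). The small cage (323,271) and plug (277,210) are where they started, and the gripper is clear. I hand the job in.

```bash
python3 -c "
from bench import manip
print(manip.sign_off())"
```

```text
the job is handed in; nothing more can be done
None
```

The kit is gathered and handed in at about 35 s of robot time: all three rings are latched in the magazine in the right order, both sleeves stand in their sockets, and the small cage and plug have not moved; the hand-in call returned no verdict.

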